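Fetch the wide sleeve from behind the rings on the hook

ROBOT

A 6-joint arm with a two-finger parallel gripper is mounted at the origin on the work surface; the furniture and walls round the work are solid. World frame = base frame: x ahead of the robot, y to its left, z up, the work surface at z = 0. Lengths are in m, angles in rad, forces in N, time in s.
With the tool pointing down it reaches from about 0.375 to 0.975 m from the base axis. Payload 3.8 kg.
Tool frame: the origin (TCP) lies between the finger pads; the fingertips stand 19 mm ahead of it and the grasp point (between the pads) is the TCP; z points along the fingers, y is the direction in which the jaws open and shut (so a half turn about z gives the same grasp; the last joint's range is limited). The gripper opens to 85 mm and grips with 20 to 120 N. Pads are 22 mm wide; open, the fingers measure 114 mm over their backs; the gripper's body (76 mm by 85 mm) begins 54 mm behind the grasp point. The pads swing forward as they close: fully open they stand 13 mm farther back than shut.
Start: joints at [-1.266, 0.264, 1.604, -0, 1.274, -0.037], TCP at [0.226, -0.636, 0.25] pointing down, gripper open.
Joint ranges: [-2.63, 2.63], [-0.94, 2.18], [0.31, 2.57], [-1.31, 4.45], [0, 2.66], [-2.55, 2.55]. Speed limits (rad/s): [2.57, 2.57, 3.14, 3.14, 3.14, 3.14].

INTERFACE

Orientations are given as a 3x3 rotation matrix whose columns are the frame's x, y, z axes.
In Python, from station import bot gives the robot as it stands.
- The arm moves only by the tool servo_tool, never from a script. Its argument "series" is a list of rows, each an object of numbers: "wx", "wy", "wz": the turn, a rotation vector about the tool's x, y, z in rad; "x", "y", "z": the shift along the tool's x, y, z in cm; "jaw": the opening, from 0 (shut) to 1 (fully open). A call has 1 to 8 rows; each row is the pose to reach, as a shift and turn from the pose commanded when the call began, along the tool's axes at that moment; what a row does not reach only later rows make up. A row lasts 1/12 s, in which the tool goes at most 41.7 mm and 7.16 degrees, less where a joint would pass 70% of its speed; a pose out of reach is approached as far as the arm can. A call with a gripper value outside its range is refused whole. The fingers move at their own pace and stop on an object; "force" is the grip in N (left out, the last holds). Time passes only in rows, so rows that repeat a pose let the fingers close. It gives the time, the measured TCP pose, the force and the opening at its end, in the units of the state.
- bot.state(): the state, without advancing time (a new reading comes with each control period).
- bot.read_camera(name): name is "side" or "top"; returns a dict with "img" (480x640x3 uint8, blue, green, red), "fov_y" (degrees; the focal length in pixels is half the picture's height over the tangent of half this angle, whatever the lens; pixels are square), "cx", "cy" (the principal point, pixels), "k1" (the pictures are not rectified: a ray, as slopes to the right and down, at radius r is drawn at 1 + k1 r^2 times it, then the intrinsics apply), "T" (4x4, takes a point from camera to world coordinates). Camera axes: x right, y down, z forward; pixel columns grow to the right and rows downward; lengths in m; the calibration is good to about 2 mm. A picture is of the moment at which its call begins. There is no depth.
- bot.close_job(): hands the job in, once; it reports no verdict.
The state is a dict: "time": time; "qpos": joint angles; "qvel": joint speeds; "joint_torque": joint torques, N m; "tcp_pos": TCP position; "eef_rot": TCP orientation; "ft_force": force on the tool from outside, world axes, zero at the start; "torque": the same for the moment, N m; "width": finger opening in m.
Only numpy, scipy, OpenCV 4.12 (cv2) and the standard library are available. Lean on these libraries where they do the work, as an engineer would, in place of code of your own. Each camera call takes 0.05 s, during which the arm holds its last target. There are 200 camera calls.

TASK

The wide sleeve hanging at the back of the hook is to be welded next. Take the two narrow rings that hang in front of it off the hook and park them standing in the V-cradle, stand the sleeve midway along the rollers of the turning rolls, then hang both rings back on the hook, the large one behind the small one so that both can be seen. Do not let any of the three fall over flat.

Things in the scene. Friction and masses are not known exactly. Their poses are not given: they have to be found in the camera images.
- hook_stand: Fixed stand: grey base plate 200x130x10 mm, square post near its +x end (top at z 176 mm), and a level steel arm 14 mm thick over y = 0 from the post's face (x = +65 mm) to x = -128 mm; its top is at z 160 mm. The arm's upturned tip ends at x = -142 mm, z 173 mm. Origin: centre of the base's underside, on the bench; z up.
- rolls: Fixed turning rolls, blue base, grey motor box (76 mm high, x 75 to 125 mm). Two free black rollers 34 mm thick, 116 mm long lie along x, axes at z 47 mm, y = +36 and -36 mm; end plates at x = +66 and -66 mm reach z 64 mm. A round piece set down between the rollers rests on both, axis along x. Origin: on the bench under the rollers' middle; z up.
- cradle: Fixed V-cradle of dark angle iron, 220 mm long along x, mouth up: faces at 45 degrees meet at z 20 mm, y = 0; upper edges at z 70 mm. A ring lowered into it stands upright, axis along x, centre at z 105 mm (large ring) or 88 mm (small). Room for both rings, one behind the other along x. Origin: on the bench under its middle; z up.
- sleeve: Loose aluminium pipe sleeve, outer diameter 108 mm, bore 72 mm, 40 mm wide, 0.45 kg; hangs on the arm nearest the post, centre 36 mm below the arm's top. Origin: centre of the bore; x along its axis. Pinch its 18 mm wall at the top, fingers on the flat end faces (fingertips deeper than 18 mm would hit the arm). On the rollers its centre is at z 108 mm.
- large_ring: Loose aluminium ring, outer diameter 120 mm, bore 84 mm, 26 mm wide, 0.40 kg; hangs on the arm before the sleeve, in front of or behind the small ring, centre 42 mm below the arm's top. Origin: centre of the bore; x along its axis. Pinch its 18 mm wall at the top like the sleeve's. About 30 mm lie free between the pieces.
- small_ring: Loose aluminium ring, outer diameter 96 mm, bore 60 mm, 26 mm wide, 0.30 kg; hangs on the arm before the sleeve, in front of or behind the large ring, centre 30 mm below the arm's top. Origin: centre of the bore; x along its axis. Pinch its 18 mm wall at the top. Lifted 20 to 40 mm, any of the pieces passes over the arm's tip.

How it is judged:
By the outcome, as a careful person would: the job done as asked, in the order asked, and still so for the second after the job is handed in, with the robot touching nothing.
It also fails if it takes over 109 s, if anything falls off the work surface, if the arm or the gripper's body presses on something with over 40 N, if the wrist force passes 120 N, or if a joint passes its speed limit or range.

## Working session

There is one attempt and no reset: what is moved stays moved. The work goes in short steps, Python scripts to look and compute and a tool call to move; the robot and the scene stay as the last step left them, time stands still between calls to the robot, and variables do not carry over. Pictures are saved under pics/ and viewed, about 12 in all and at most 16, crops included, and the job is handed in when it is done.

Besides the shell and the picture viewer there is one more tool, called after "Request:" by a JSON object that holds its "api" and its "payload". servo_tool: Moves the arm, as the interface text tells. Its arguments: {"type":"object","properties":{"series":{"type":"array"},"force":{"type":"number"}},"required":["series"]}

```bash
mkdir -p pics; ls; python3 - <<'E'
from station import bot
import cv2,numpy as np
s=bot.state();print(s)
for n in("side","top"):
    c=bot.read_camera(n);cv2.imwrite(f"pics/{n}0.png",c["img"]);print(n,c["fov_y"],c["cx"],c["cy"],c["k1"],np.round(c["T"],4).tolist())
E
```

```text
pics
{'time': 0.0, 'qpos': array([-1.26590322e+00,  2.64774817e-01,  1.60538705e+00,  2.09470550e-05,
        1.27368778e+00, -3.68956454e-02]), 'qvel': array([-0.00039753, -0.00014493,  0.00091103,  0.00095241, -0.00049659,
       -0.00043417]), 'joint_torque': array([ 1.61177035e-03, -5.15105081e+01, -3.67315793e+01,  2.66331808e-04,
        1.26299678e-02,  1.68895202e-06]), 'tcp_pos': array([ 0.22604144, -0.63529379,  0.24894033]), 'eef_rot': array([[ 9.42158730e-01,  3.35166367e-01, -6.58421361e-04],
       [ 3.35166998e-01, -9.42156262e-01,  2.15890279e-03],
       [ 1.03255798e-04, -2.25471023e-03, -9.99997453e-01]]), 'ft_force': array([ 0.19271886, -0.24458919, -0.56028778]), 'torque': array([ 0.04360058,  0.01121107, -0.00130132]), 'width': 0.08538001181254472}
side 43.55284041432344 326.43874890198833 233.56722911225802 -0.038741018385139256 [[-0.9838, -0.1051, 0.1449, 0.3014], [-0.1783, 0.5009, -0.8469, 1.0439], [0.0164, -0.8591, -0.5116, 0.7608], [0.0, 0.0, 0.0, 1.0]]
top 43.815230334213645 323.2715568969208 228.10223387787036 -0.1940999866773048 [[-0.0213, -0.9885, 0.1496, 0.3533], [-0.9998, 0.0204, -0.0079, -0.0595], [0.0047, -0.1497, -0.9887, 1.1589], [0.0, 0.0, 0.0, 1.0]]
```

View pics/side0.png

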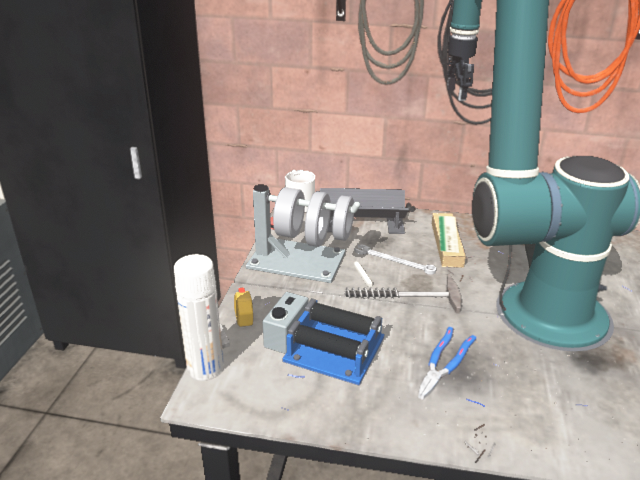

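View pics/top0.png

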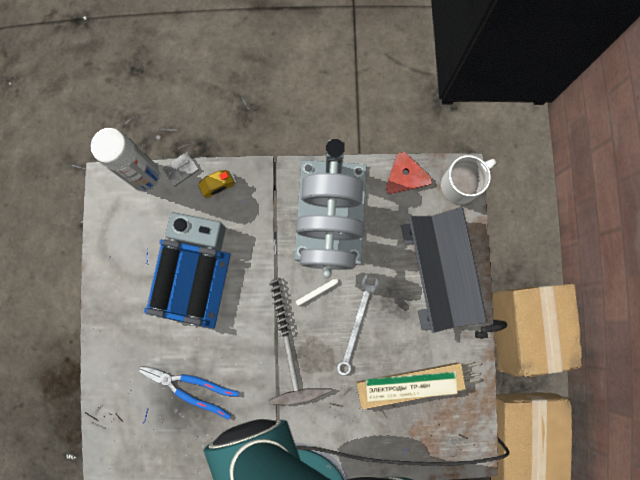

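Top view, up = +x and right = −y: the hook stand is at about (333,215). The sleeve is at the back (333,188), the large ring in the middle (331,223) and the small ring in front (328,258). The cradle is at about (450,270) and the rolls at (188,285). In the side view the hook is at (300,230) and the rolls at (335,335).

```bash
python3 - <<'E'
import cv2
t=cv2.imread("pics/top0.png");s=cv2.imread("pics/side0.png")
f=lambda i,x,y,w,h,k:cv2.resize(i[y:y+h,x:x+w],None,fx=k,fy=k,interpolation=cv2.INTER_CUBIC)
cv2.imwrite("pics/c1.png",f(t,285,140,220,200,3))
a=f(s,235,165,190,120,4);cv2.imwrite("pics/c2.png",a)
cv2.imwrite("pics/c3.png",f(t,130,195,120,150,4))
E
```

```text
(no output)
```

View pics/c1.png

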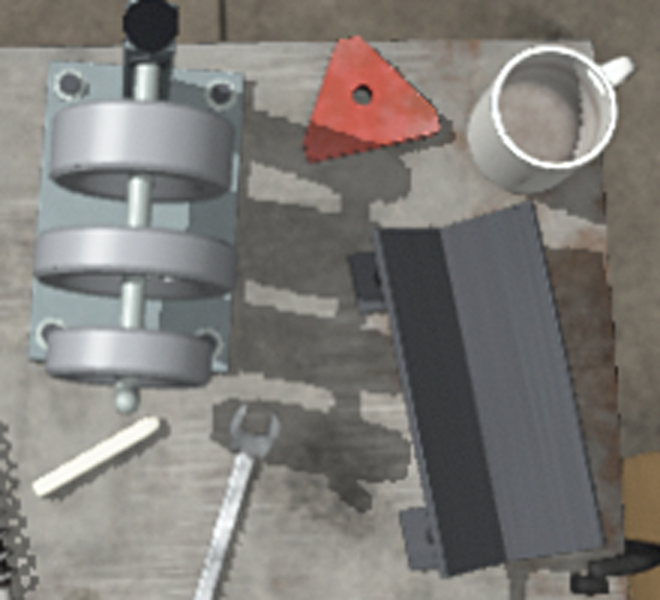

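View pics/c2.png

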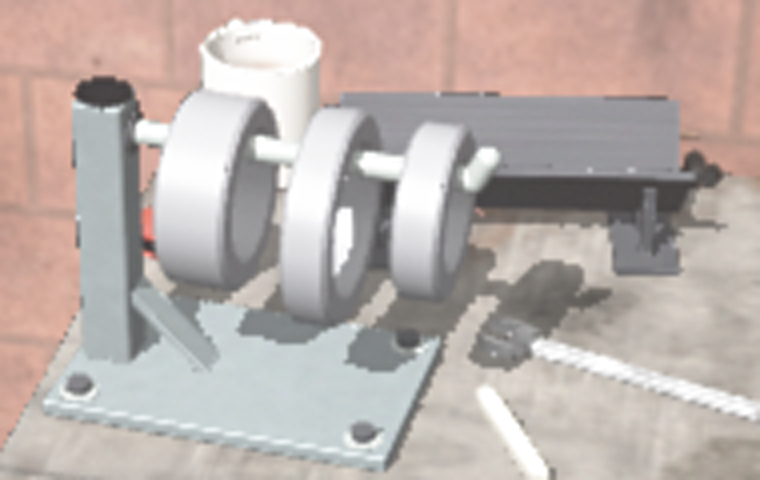

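View pics/c3.png

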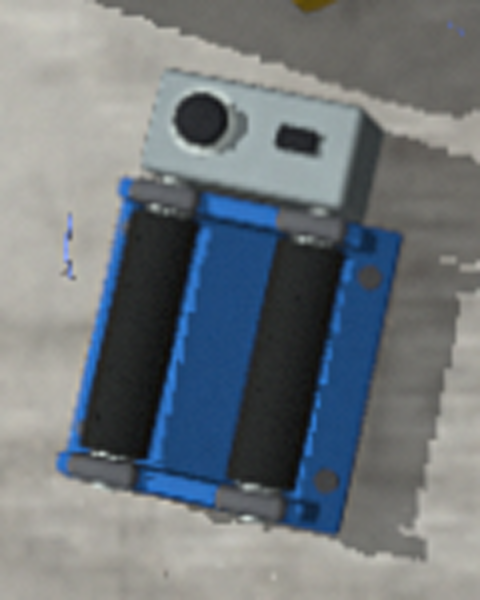

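c1: the arm runs from the post (147,70) to the tip ball (127,400). The cradle rims run (375,227)–(440,577) and (533,203)–(605,545). c3: left roller (165,210)–(116,455), right roller (308,236)–(263,486). c2 gives the same hook from the side, with the tip at (488,155).

```bash
cat >h.py <<'E'
import numpy as np,cv2
from station import bot
cams={n:bot.read_camera(n) for n in("side","top")}
def ray(n,u,v):
    c=cams[n];f=240/np.tan(np.radians(c["fov_y"]/2))
    d=np.array([(u-c["cx"])/f,(v-c["cy"])/f]);s=d.copy()
    for _ in range(20): s=d/(1+c["k1"]*(s@s))
    T=np.array(c["T"]);return T[:3,3],T[:3,:3]@np.r_[s,1]
def pl(n,p,z):
    o,d=ray(n,*p);return o+d*(z-o[2])/d[2]
def tri(pt,ps):
    (a,d),(b,e)=ray("top",*pt),ray("side",*ps)
    k=np.linalg.lstsq(np.c_[d,-e],b-a,rcond=None)[0];p,q=a+k[0]*d,b+k[1]*e
    return (p+q)/2,np.linalg.norm(p-q)
def proj(n,P):
    c=cams[n];f=240/np.tan(np.radians(c["fov_y"]/2));T=np.array(c["T"])
    q=T[:3,:3].T@(np.array(P)-T[:3,3]);s=q[:2]/q[2];s=s*(1+c["k1"]*(s@s));return s*f+[c["cx"],c["cy"]]
C1=lambda u,v:((u+.5)/3-.5+285,(v+.5)/3-.5+140)
C2=lambda u,v:((u+.5)/4-.5+235,(v+.5)/4-.5+165)
C3=lambda u,v:((u+.5)/4-.5+130,(v+.5)/4-.5+195)
E
python3 - <<'E'
from h import *
np.set_printoptions(precision=4,suppress=True)
print("base",[pl("top",C1(*p),.01)[:2] for p in((50,62),(243,68),(228,370),(30,360))])
print("tip",tri(C1(127,398),C2(488,158)),"armroot",tri(C1(147,72),C2(140,132)))
for n,b,f,sb,sf in(("sleeve",(144,101),(141,172),(214,91),(262,97)),("large",(137,227),(134,268),(338,107),(362,111)),("small",(132,328),(129,366),(428,122),(456,126))):
    print(n,pl("top",C1(*b),.178),pl("top",C1(*f),.178),"tri",tri(C1(*b),C2(*sb)),tri(C1(*f),C2(*sf)))
print("cradle z70",[pl("top",C1(*p),.07)[:2] for p in((375,227),(440,577),(533,203),(605,545))],"valley z20",[pl("top",C1(*p),.02)[:2] for p in((440,228),(505,560))])
print("far edge ends tri",tri(C1(533,203),C2(342,93)),tri(C1(605,545),C2(680,100)))
print("rollers z50",[pl("top",C3(*p),.047)[:2] for p in((135,205),(197,215),(82,450),(150,460),(275,232),(342,240),(228,480),(298,492))])
E
```

```text
base [array([ 0.6642, -0.028 ]), array([ 0.6576, -0.1557]), array([ 0.4574, -0.1395]), array([ 0.4666, -0.0121])]
tip (array([ 0.4289, -0.072 ,  0.1668]), np.float64(9.440169500260673e-05)) armroot (array([ 0.6206, -0.0877,  0.1529]), np.float64(0.0044321485925900295))
sleeve [ 0.5949 -0.0852  0.178 ] [ 0.5542 -0.0825  0.178 ] tri (array([ 0.5867, -0.0857,  0.1848]), np.float64(0.012882184357500728)) (array([ 0.5529, -0.0824,  0.1846]), np.float64(0.00026111043907963143))
large [ 0.523  -0.0796  0.178 ] [ 0.5    -0.0774  0.178 ] tri (array([ 0.5165, -0.0799,  0.1849]), np.float64(0.010569742938996356)) (array([ 0.4984, -0.0773,  0.1847]), np.float64(0.0012415463280313237))
small [ 0.4666 -0.0755  0.178 ] [ 0.4456 -0.0734  0.178 ] tri (array([ 0.464 , -0.0756,  0.1829]), np.float64(0.003979186429160092)) (array([ 0.4459, -0.0732,  0.1832]), np.float64(0.0016594595391027837))
cradle z70 [array([ 0.5388, -0.2294]), array([ 0.3226, -0.2609]), array([ 0.5521, -0.3301]), array([ 0.3383, -0.3646])] valley z20 [array([ 0.5458, -0.2799]), array([ 0.3305, -0.3126])]
far edge ends tri (array([ 0.5543, -0.3311,  0.0657]), np.float64(0.002660351335519853)) (array([ 0.3388, -0.3655,  0.0668]), np.float64(0.0011648435007719593))
rollers z50 [array([0.4937, 0.2363]), array([0.4883, 0.206 ]), array([0.3778, 0.2608]), array([0.3729, 0.2278]), array([0.4796, 0.1684]), array([0.4752, 0.1363]), array([0.3633, 0.1904]), array([0.3574, 0.1572])]
```

```bash
cat >plan.py <<'E'
import numpy as np,sys
from scipy.spatial.transform import Rotation as R
from station import bot
np.set_printoptions(precision=3,suppress=True)
F={"hook":(.5615,-.0838,-4.6),"cradle":(.438,-.2963,8.7),"rolls":(.426,.1979,-11.2)}
def W(f,s,z):
    x,y,a=F[f];c=np.radians(a);return np.array([x+s*np.cos(c),y+s*np.sin(c),z]),a
# args: frame s z ... successive targets; prints shift(cm)+turn from current pose, each target taken as start of next
st=bot.state();p=st["tcp_pos"];M=st["eef_rot"]
print("t%.2f"%st["time"],p,"w%.4f"%st["width"],"F",st["ft_force"],"q",st["qpos"])
a=sys.argv[1:]
while a:
    f,s,z=a[0],float(a[1]),float(a[2]);a=a[3:]
    t,h=W(f,s,z);h=np.radians(h)
    y=np.array([np.cos(h),np.sin(h),0]);zz=np.array([0,0,-1.]);N=np.c_[np.cross(y,zz),y,zz]
    print(f,s,z,"cm",M.T@(t-p)*100,"w",R.from_matrix(M.T@N).as_rotvec());p,M=t,N
E
python3 plan.py hook -.108 .24
```

```text
t0.20 [ 0.226 -0.636  0.249] w0.0852 F [ 0.702  0.201 -0.698] q [-1.266  0.264  1.605  0.     1.274 -0.037]
hook -0.108 0.24 cm [ 40.238 -45.164   1.012] w [-0.001 -0.001 -1.149]
```

Request:
{"api": "servo_tool", "payload": {"series": [{"x": 1.5, "y": -1.7, "wz": -0.03, "jaw": 0.5}, {"x": 4, "y": -4.5, "wz": -0.1, "jaw": 0.5}, {"x": 6.5, "y": -7.3, "wz": -0.18, "jaw": 0.5}, {"x": 9, "y": -10.1, "wz": -0.27, "jaw": 0.5}, {"x": 11.5, "y": -12.9, "wz": -0.36, "jaw": 0.5}, {"x": 14, "y": -15.7, "wz": -0.45, "jaw": 0.5}, {"x": 16.5, "y": -18.5, "wz": -0.54, "jaw": 0.5}, {"x": 19, "y": -21.3, "wz": -0.62, "jaw": 0.5}]}}

```text
validation failed for argument at $.se...
```

```bash
python3 plan.py hook -.108 .24
```

```text
t0.20 [ 0.226 -0.636  0.249] w0.0852 F [ 0.702  0.201 -0.698] q [-1.266  0.264  1.605  0.     1.274 -0.037]
hook -0.108 0.24 cm [ 40.238 -45.164   1.012] w [-0.001 -0.001 -1.149]
```

Request:
{"api": "servo_tool", "payload": {"series": [{"wx": 0, "wy": 0, "wz": -0.03, "x": 1.5, "y": -1.7, "z": 0, "jaw": 0.5}, {"wx": 0, "wy": 0, "wz": -0.1, "x": 4, "y": -4.5, "z": 0, "jaw": 0.5}, {"wx": 0, "wy": 0, "wz": -0.18, "x": 6.5, "y": -7.3, "z": 0, "jaw": 0.5}, {"wx": 0, "wy": 0, "wz": -0.27, "x": 9, "y": -10.1, "z": 0, "jaw": 0.5}, {"wx": 0, "wy": 0, "wz": -0.36, "x": 11.5, "y": -12.9, "z": 0, "jaw": 0.5}, {"wx": 0, "wy": 0, "wz": -0.45, "x": 14, "y": -15.7, "z": 0, "jaw": 0.5}, {"wx": 0, "wy": 0, "wz": -0.54, "x": 16.5, "y": -18.5, "z": 0, "jaw": 0.5}, {"wx": 0, "wy": 0, "wz": -0.62, "x": 19, "y": -21.3, "z": 0, "jaw": 0.5}]}}

```text
time: 0.87
tcp_pos: [0.334, -0.3698, 0.2501]
eef_rot: [[0.569, 0.822, 0.0], [0.822, -0.569, 0.0], [0.0, 0.0, -1.0]]
ft_force: [1.4, 0.7, 0.1]
width: 0.0426
```

```bash
python3 plan.py hook -.108 .24
```

```text
t0.87 [ 0.334 -0.37   0.25 ] w0.0426 F [1.412 0.659 0.144] q [-0.886 -0.074  1.973  0.     1.243 -0.281]
hook -0.108 0.24 cm [31.048 -6.908  1.016] w [ 0.    -0.    -0.525]
```

Request:
{"api": "servo_tool", "payload": {"series": [{"wx": 0, "wy": 0, "wz": -0.06, "x": 3.5, "y": -0.8, "z": 0, "jaw": 0.5}, {"wx": 0, "wy": 0, "wz": -0.13, "x": 7.3, "y": -1.6, "z": 0, "jaw": 0.5}, {"wx": 0, "wy": 0, "wz": -0.2, "x": 11.1, "y": -2.5, "z": 0, "jaw": 0.5}, {"wx": 0, "wy": 0, "wz": -0.27, "x": 15, "y": -3.3, "z": 0, "jaw": 0.5}, {"wx": 0, "wy": 0, "wz": -0.34, "x": 19, "y": -4.2, "z": 0, "jaw": 0.5}, {"wx": 0, "wy": 0, "wz": -0.41, "x": 23, "y": -5.1, "z": 0, "jaw": 0.5}, {"wx": 0, "wy": 0, "wz": -0.48, "x": 26.5, "y": -5.9, "z": 0.5, "jaw": 0.5}, {"wx": 0, "wy": 0, "wz": -0.525, "x": 29, "y": -6.5, "z": 1, "jaw": 0.5}]}}

```text
time: 1.53
tcp_pos: [0.4473, -0.0938, 0.2407]
eef_rot: [[0.079, 0.997, 0.002], [0.997, -0.079, 0.0], [0.001, 0.002, -1.0]]
ft_force: [0.6, -0.1, -0.8]
width: 0.0427
```

Request:
{"api": "servo_tool", "payload": {"series": [{"wx": 0, "wy": 0, "wz": 0, "x": 1.2, "y": 0.4, "z": 0, "jaw": 0.5}, {"wx": 0, "wy": 0, "wz": 0, "x": 1.9, "y": 0.7, "z": 0, "jaw": 0.5}, {"wx": 0, "wy": 0, "wz": 0, "x": 1.9, "y": 0.7, "z": 0, "jaw": 0.5}]}}

```text
time: 1.78
tcp_pos: [0.4554, -0.0771, 0.2402]
eef_rot: [[0.082, 0.997, 0.0], [0.997, -0.082, 0.0], [0.0, 0.0, -1.0]]
ft_force: [-1.0, -0.3, 0.6]
width: 0.0428
```

```bash
python3 plan.py hook -.108 .20; python3 - <<'E'
from h import *
a=cams["side"]["img"][130:290,235:425];b=cams["top"]["img"][140:340,285:505]
a=cv2.resize(a,None,fx=2.5,fy=2.5,interpolation=2);b=cv2.resize(b,None,fx=2,fy=2,interpolation=2)[:400,:320]
cv2.imwrite("pics/a1.png",np.hstack([a,b]));np.set_printoptions(precision=1,suppress=True)
print(cams["side"]["img"].shape,proj("top",bot.state()["tcp_pos"]))
E
```

```text
t1.78 [ 0.455 -0.077  0.24 ] w0.0428 F [-0.954 -0.266  0.648] q [-0.222 -0.142  2.052  0.     1.232 -0.14 ]
hook -0.108 0.2 cm [ 0.177 -0.173  4.024] w [ 0.    -0.    -0.002]
(480, 640, 3) [331.4 251.8]
```

View pics/a1.png

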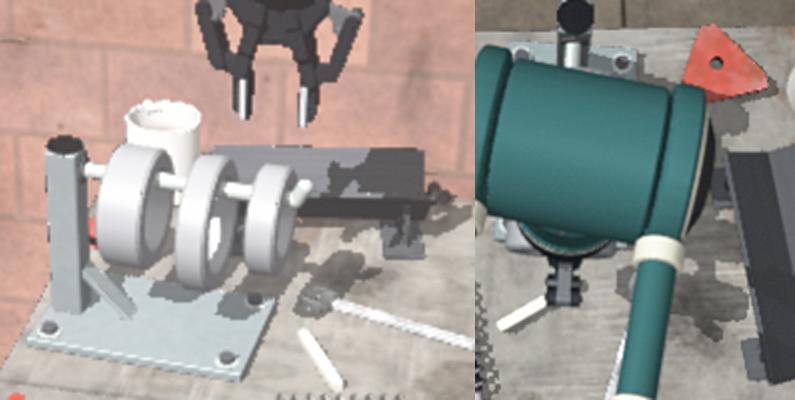

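The side picture shows the gripper's tips at (240,118) and (303,127) straddling the small ring's crown (275,167), so I'm going down.

Request:
{"api": "servo_tool", "payload": {"series": [{"wx": 0, "wy": 0, "wz": 0, "x": 0.15, "y": -0.15, "z": 1, "jaw": 0.5}, {"wx": 0, "wy": 0, "wz": 0, "x": 0.15, "y": -0.15, "z": 2.5, "jaw": 0.5}, {"wx": 0, "wy": 0, "wz": 0, "x": 0.15, "y": -0.15, "z": 4, "jaw": 0.5}, {"wx": 0, "wy": 0, "wz": 0, "x": 0.15, "y": -0.15, "z": 5, "jaw": 0.5}, {"wx": 0, "wy": 0, "wz": 0, "x": 0.15, "y": -0.15, "z": 5.6, "jaw": 0.5}, {"wx": 0, "wy": 0, "wz": 0, "x": 0.15, "y": -0.15, "z": 5.9, "jaw": 0.5}, {"wx": 0, "wy": 0, "wz": 0, "x": 0.15, "y": -0.15, "z": 5.9, "jaw": 0.5}], "force": 60}}

```text
time: 2.47
tcp_pos: [0.4531, -0.0775, 0.1886]
eef_rot: [[0.085, 0.996, -0.002], [0.996, -0.085, -0.0], [-0.0, -0.002, -1.0]]
ft_force: [-20.2, 2.7, 47.6]
width: 0.043
```

Request:
{"api": "servo_tool", "payload": {"series": [{"wx": 0, "wy": 0, "wz": 0, "x": 0, "y": 0, "z": 0, "jaw": 0.4}, {"wx": 0, "wy": 0, "wz": 0, "x": 0, "y": 0, "z": 0, "jaw": 0.3}, {"wx": 0, "wy": 0, "wz": 0, "x": 0, "y": 0, "z": 0, "jaw": 0.2}, {"wx": 0, "wy": 0, "wz": 0, "x": 0, "y": 0, "z": 0, "jaw": 0.15}, {"wx": 0, "wy": 0, "wz": 0, "x": 0, "y": 0, "z": 0, "jaw": 0.15}]}}

```text
time: 2.88
tcp_pos: [0.4544, -0.0779, 0.187]
eef_rot: [[0.085, 0.996, 0.002], [0.996, -0.085, -0.001], [-0.001, 0.003, -1.0]]
ft_force: [-12.6, 1.0, 32.5]
width: 0.0245
```

```bash
python3 plan.py hook -.18 .211; python3 - <<'E'
from h import *
a=cams["side"]["img"][130:290,235:425]
cv2.imwrite("pics/a2.png",cv2.resize(a,None,fx=4,fy=3.7,interpolation=2))
E
```

```text
t2.88 [ 0.454 -0.078  0.187] w0.0245 F [-12.646   1.015  32.458] q [-0.223 -0.099  2.116 -0.001  1.122 -0.138]
hook -0.18 0.211 cm [ 0.235 -7.275 -2.418] w [ 0.003  0.001 -0.005]
```

View pics/a2.png

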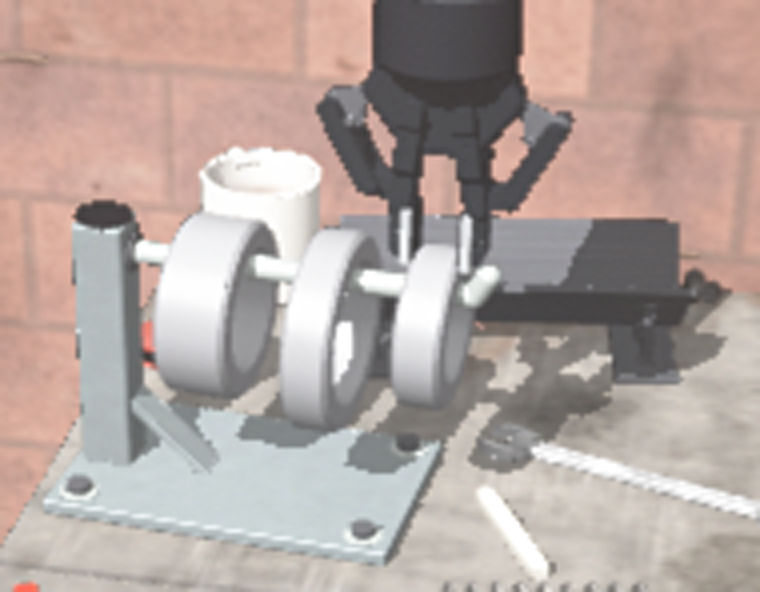

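The tips are at about z 0.169 and the force reads 32 N upward, so the front finger is sitting on the arm's upturned tip. The picture shows the front finger at (480,262), right above the tip at (480,285). The grip is therefore shallow. I'll lift a little and check that it holds.

Request:
{"api": "servo_tool", "payload": {"series": [{"wx": 0, "wy": 0, "wz": 0, "x": 0.1, "y": 0, "z": -0.4, "jaw": 0.15}, {"wx": 0, "wy": 0, "wz": 0, "x": 0.2, "y": 0, "z": -0.8, "jaw": 0.15}, {"wx": 0, "wy": 0, "wz": 0, "x": 0.2, "y": 0, "z": -1.2, "jaw": 0.15}, {"wx": 0, "wy": 0, "wz": 0, "x": 0.2, "y": 0, "z": -1.6, "jaw": 0.15}, {"wx": 0, "wy": 0, "wz": 0, "x": 0.2, "y": 0, "z": -1.6, "jaw": 0.15}], "force": 80}}

```text
time: 3.4
tcp_pos: [0.4536, -0.0748, 0.1971]
eef_rot: [[0.084, 0.996, -0.0], [0.996, -0.084, 0.0], [0.0, -0.0, -1.0]]
ft_force: [0.5, 0.6, -2.9]
width: 0.0236
```

```bash
python3 plan.py hook -.18 .216; python3 - <<'E'
from h import *
a=cams["side"]["img"][130:290,235:425]
cv2.imwrite("pics/a3.png",cv2.resize(a,None,fx=4,fy=3.7,interpolation=2))
E
```

```text
t3.40 [ 0.454 -0.075  0.197] w0.0236 F [ 0.498  0.554 -2.886] q [-0.218 -0.109  2.106  0.     1.146 -0.133]
hook -0.18 0.216 cm [-0.064 -7.174 -1.89 ] w [-0.    -0.    -0.004]
```

View pics/a3.png

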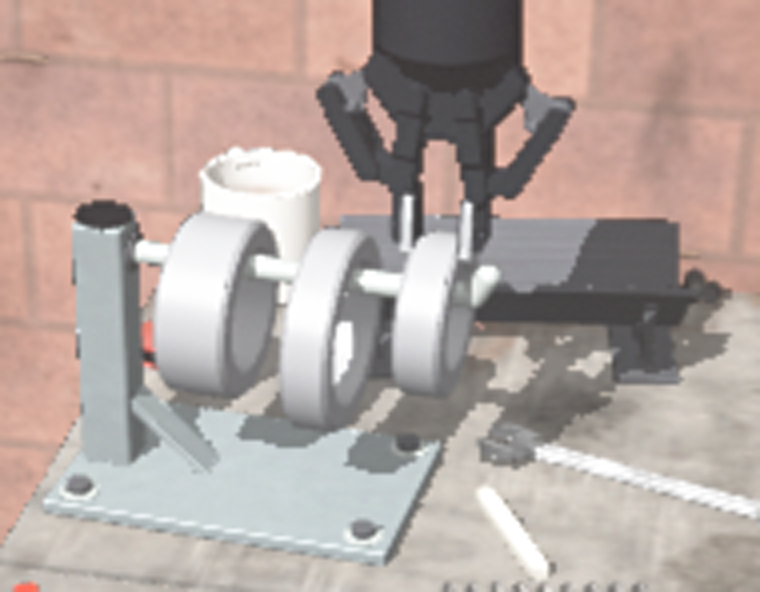

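The ring is lifted and held, with the force at −2.9 N (its weight). In the picture the small ring at (432,310) is now raised clear. Next I bring it out over the tip and across to the cradle.

Request:
{"api": "servo_tool", "payload": {"series": [{"wx": 0, "wy": 0, "wz": 0, "x": 0, "y": 0, "z": -0.7, "jaw": 0.15}, {"wx": 0, "wy": 0, "wz": 0, "x": 0, "y": 0, "z": -1.5, "jaw": 0.15}, {"wx": 0, "wy": 0, "wz": 0, "x": 0, "y": -0.6, "z": -2, "jaw": 0.15}, {"wx": 0, "wy": 0, "wz": 0, "x": 0, "y": -2, "z": -2, "jaw": 0.15}, {"wx": 0, "wy": 0, "wz": 0, "x": 0, "y": -3.6, "z": -2, "jaw": 0.15}, {"wx": 0, "wy": 0, "wz": 0, "x": 0, "y": -5.2, "z": -2, "jaw": 0.15}, {"wx": 0, "wy": 0, "wz": 0, "x": 0, "y": -6.6, "z": -2, "jaw": 0.15}, {"wx": 0, "wy": 0, "wz": 0, "x": 0, "y": -7.2, "z": -2, "jaw": 0.15}]}}

```text
time: 4.17
tcp_pos: [0.3803, -0.0683, 0.2176]
eef_rot: [[0.084, 0.996, -0.0], [0.996, -0.084, -0.0], [-0.0, -0.0, -1.0]]
ft_force: [-0.4, 0.6, -3.5]
width: 0.0236
```

Request:
{"api": "servo_tool", "payload": {"series": [{"wx": 0, "wy": 0, "wz": 0, "x": -0.8, "y": 0, "z": 0, "jaw": 0.15}, {"wx": 0, "wy": 0, "wz": -0.03, "x": -3, "y": 0.3, "z": 0, "jaw": 0.15}, {"wx": 0, "wy": 0, "wz": -0.07, "x": -6, "y": 0.8, "z": 0, "jaw": 0.15}, {"wx": 0, "wy": 0, "wz": -0.11, "x": -9.3, "y": 1.3, "z": 0, "jaw": 0.15}, {"wx": 0, "wy": 0, "wz": -0.15, "x": -12.6, "y": 1.8, "z": 0, "jaw": 0.15}, {"wx": 0, "wy": 0, "wz": -0.19, "x": -16, "y": 2.3, "z": 0, "jaw": 0.15}, {"wx": 0, "wy": 0, "wz": -0.22, "x": -19, "y": 2.8, "z": 0, "jaw": 0.15}, {"wx": 0, "wy": 0, "wz": -0.232, "x": -21, "y": 3.2, "z": 0, "jaw": 0.15}]}}

```text
time: 4.83
tcp_pos: [0.3969, -0.2846, 0.2178]
eef_rot: [[-0.147, 0.989, 0.001], [0.989, 0.147, -0.002], [-0.003, 0.001, -1.0]]
ft_force: [-0.0, 0.8, -2.7]
width: 0.0232
```

```bash
python3 plan.py cradle -.04 .160 cradle -.04 .145
```

```text
t4.83 [ 0.397 -0.285  0.218] w0.0232 F [-0.006  0.767 -2.687] q [-0.672 -0.071  2.031 -0.001  1.179 -0.82 ]
cradle -0.04 0.16 cm [-1.76  -0.112  5.789] w [ 0.001  0.003 -0.004]
cradle -0.04 0.145 cm [0.  0.  1.5] w [0. 0. 0.]
```

Request:
{"api": "servo_tool", "payload": {"series": [{"wx": 0, "wy": 0, "wz": 0, "x": -0.7, "y": -0.1, "z": 0.6, "jaw": 0.15}, {"wx": 0, "wy": 0, "wz": 0, "x": -1.5, "y": -0.1, "z": 2, "jaw": 0.15}, {"wx": 0, "wy": 0, "wz": 0, "x": -1.75, "y": -0.1, "z": 3.5, "jaw": 0.15}, {"wx": 0, "wy": 0, "wz": 0, "x": -1.75, "y": -0.1, "z": 5, "jaw": 0.15}, {"wx": 0, "wy": 0, "wz": 0, "x": -1.75, "y": -0.1, "z": 5.8, "jaw": 0.15}, {"wx": 0, "wy": 0, "wz": 0, "x": -1.75, "y": -0.1, "z": 6.3, "jaw": 0.15}, {"wx": 0, "wy": 0, "wz": 0, "x": -1.75, "y": -0.1, "z": 6.6, "jaw": 0.15}, {"wx": 0, "wy": 0, "wz": 0, "x": -1.75, "y": -0.1, "z": 6.6, "jaw": 0.15}]}}

```text
time: 5.5
tcp_pos: [0.3993, -0.2995, 0.1529]
eef_rot: [[-0.148, 0.989, 0.003], [0.989, 0.148, -0.004], [-0.004, 0.002, -1.0]]
ft_force: [0.0, -2.8, 1.0]
width: 0.0233
```

```bash
python3 plan.py cradle -.04 .145; python3 - <<'E'
from h import *
a=cams["side"]["img"][150:260,290:430];b=cams["top"]["img"][200:350,400:510]
cv2.imwrite("pics/a4.png",np.hstack([cv2.resize(a,(490,385),interpolation=2),cv2.resize(b,(282,385),interpolation=2)]))
E
```

```text
t5.50 [ 0.399 -0.299  0.153] w0.0233 F [ 0.018 -2.781  1.002] q [-0.693  0.012  2.078 -0.001  1.047 -0.841]
cradle -0.04 0.145 cm [-0.268 -0.129  0.79 ] w [ 0.002  0.004 -0.003]
```

View pics/a4.png

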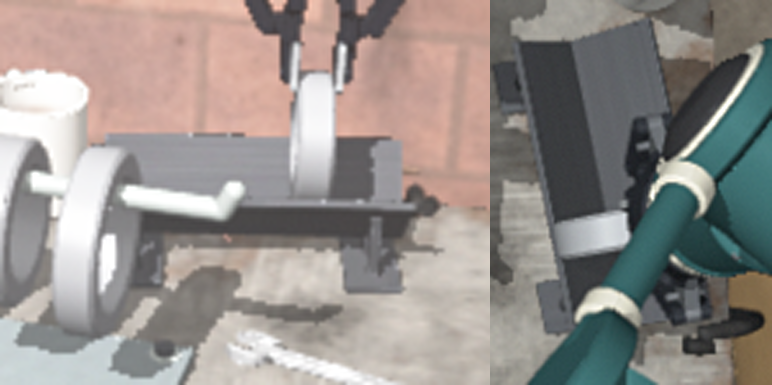

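The picture shows the small ring (313,135) upright in the V, with the left side touching first (Fy −2.8 N). I'll centre it and seat it.

Request:
{"api": "servo_tool", "payload": {"series": [{"wx": 0, "wy": 0, "wz": 0, "x": -0.25, "y": 0, "z": 0.1, "jaw": 0.15}, {"wx": 0, "wy": 0, "wz": 0, "x": -0.25, "y": 0, "z": 0.4, "jaw": 0.15}, {"wx": 0, "wy": 0, "wz": 0, "x": -0.25, "y": 0, "z": 0.6, "jaw": 0.15}, {"wx": 0, "wy": 0, "wz": 0, "x": -0.25, "y": 0, "z": 0.6, "jaw": 0.15}]}}

```text
time: 5.93
tcp_pos: [0.4006, -0.3033, 0.1487]
eef_rot: [[-0.148, 0.989, 0.005], [0.989, 0.148, -0.006], [-0.007, 0.004, -1.0]]
ft_force: [0.3, -6.7, 10.2]
width: 0.0234
```

Request:
{"api": "servo_tool", "payload": {"series": [{"wx": 0, "wy": 0, "wz": 0, "x": -0.15, "y": 0, "z": 0.1, "jaw": 0.15}, {"wx": 0, "wy": 0, "wz": 0, "x": -0.2, "y": 0, "z": 0.1, "jaw": 0.15}, {"wx": 0, "wy": 0, "wz": 0, "x": -0.2, "y": 0, "z": 0.1, "jaw": 0.28}, {"wx": 0, "wy": 0, "wz": 0, "x": -0.2, "y": 0, "z": 0.1, "jaw": 0.4}, {"wx": 0, "wy": 0, "wz": 0, "x": -0.2, "y": 0, "z": 0.1, "jaw": 0.5}, {"wx": 0, "wy": 0, "wz": 0, "x": -0.2, "y": 0, "z": 0.1, "jaw": 0.5}, {"wx": 0, "wy": 0, "wz": 0, "x": -0.2, "y": 0, "z": 0.1, "jaw": 0.5}]}}

```text
time: 6.52
tcp_pos: [0.3979, -0.3014, 0.1433]
eef_rot: [[-0.148, 0.989, -0.002], [0.989, 0.148, 0.002], [0.002, -0.001, -1.0]]
ft_force: [0.6, -0.2, -0.3]
width: 0.0426
```

Request:
{"api": "servo_tool", "payload": {"series": [{"wx": 0, "wy": 0, "wz": 0, "x": 0, "y": 0, "z": -1, "jaw": 0.5}, {"wx": 0, "wy": 0, "wz": 0, "x": 0, "y": 0, "z": -3, "jaw": 0.5}, {"wx": 0, "wy": 0, "wz": 0, "x": 0, "y": 0, "z": -6, "jaw": 0.5}, {"wx": 0, "wy": 0, "wz": 0, "x": 0, "y": 0, "z": -9.5, "jaw": 0.5}]}}

```text
time: 6.85
tcp_pos: [0.3971, -0.301, 0.2384]
eef_rot: [[-0.148, 0.989, -0.004], [0.989, 0.148, 0.004], [0.004, -0.003, -1.0]]
ft_force: [0.7, -0.2, -0.4]
width: 0.0428
```

```bash
python3 plan.py hook -.051 .24
```

```text
t6.85 [ 0.397 -0.301  0.238] w0.0428 F [ 0.681 -0.163 -0.429] q [-0.699 -0.062  1.983  0.     1.226 -0.847]
hook -0.051 0.24 cm [20.213 14.493 -0.121] w [-0.004 -0.004  0.228]
```

Request:
{"api": "servo_tool", "payload": {"series": [{"wx": 0, "wy": 0, "wz": 0, "x": 1.2, "y": 0.9, "z": 0, "jaw": 0.5}, {"wx": 0, "wy": 0, "wz": 0.04, "x": 4, "y": 2.9, "z": 0, "jaw": 0.5}, {"wx": 0, "wy": 0, "wz": 0.08, "x": 7.2, "y": 5.2, "z": 0, "jaw": 0.5}, {"wx": 0, "wy": 0, "wz": 0.12, "x": 10.4, "y": 7.5, "z": 0, "jaw": 0.5}, {"wx": 0, "wy": 0, "wz": 0.16, "x": 13.6, "y": 9.8, "z": 0, "jaw": 0.5}, {"wx": 0, "wy": 0, "wz": 0.2, "x": 16.8, "y": 12.1, "z": 0, "jaw": 0.5}, {"wx": 0, "wy": 0, "wz": 0.228, "x": 19.2, "y": 13.8, "z": 0, "jaw": 0.5}, {"wx": -0.004, "wy": -0.004, "wz": 0.228, "x": 20.2, "y": 14.5, "z": 0, "jaw": 0.5}]}}

```text
time: 7.52
tcp_pos: [0.5135, -0.0777, 0.2398]
eef_rot: [[0.078, 0.997, 0.005], [0.997, -0.078, -0.002], [-0.002, 0.005, -1.0]]
ft_force: [-0.3, -0.4, 0.8]
width: 0.0428
```

Request:
{"api": "servo_tool", "payload": {"series": [{"wx": 0, "wy": 0, "wz": 0, "x": 0, "y": 0, "z": 0.5, "jaw": 0.5}, {"wx": 0, "wy": 0, "wz": 0, "x": 0, "y": 0, "z": 0.5, "jaw": 0.5}]}}

```text
time: 7.68
tcp_pos: [0.5117, -0.0804, 0.2336]
eef_rot: [[0.078, 0.997, 0.002], [0.997, -0.077, -0.004], [-0.004, 0.003, -1.0]]
ft_force: [-0.5, -0.3, 0.3]
width: 0.0424
```

```bash
python3 plan.py hook -.051 .182; python3 - <<'E'
from h import *
a=cams["side"]["img"][150:270,240:430];b=cams["top"]["img"][200:350,400:510]
cv2.imwrite("pics/a5.png",np.hstack([cv2.resize(a,(570,360),interpolation=2),cv2.resize(b,(220,360),interpolation=2)]))
E
```

```text
t7.68 [ 0.512 -0.08   0.234] w0.0424 F [-0.453 -0.344  0.314] q [-0.202 -0.025  1.957 -0.003  1.207 -0.123]
hook -0.051 0.182 cm [ 0.078 -0.122  5.155] w [0.003 0.004 0.003]
```

View pics/a5.png

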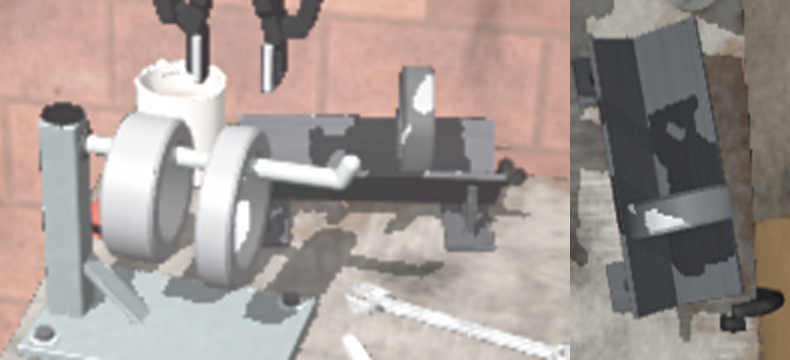

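The small ring stands upright in the cradle (side (415,118), top (683,212)). The gripper is over the large ring, with the tips at (200,75) and (268,88). I'm shifting slightly forward and descending.

Request:
{"api": "servo_tool", "payload": {"series": [{"wx": 0.003, "wy": 0.004, "wz": 0, "x": 0.05, "y": -0.25, "z": 1, "jaw": 0.5}, {"wx": 0.003, "wy": 0.004, "wz": 0, "x": 0.05, "y": -0.25, "z": 2.5, "jaw": 0.5}, {"wx": 0.003, "wy": 0.004, "wz": 0, "x": 0.05, "y": -0.25, "z": 4, "jaw": 0.5}, {"wx": 0.003, "wy": 0.004, "wz": 0, "x": 0.05, "y": -0.25, "z": 4.8, "jaw": 0.5}, {"wx": 0.003, "wy": 0.004, "wz": 0, "x": 0.05, "y": -0.25, "z": 5.1, "jaw": 0.5}, {"wx": 0.003, "wy": 0.004, "wz": 0, "x": 0.05, "y": -0.25, "z": 5.1, "jaw": 0.5}], "force": 80}}

```text
time: 8.28
tcp_pos: [0.5089, -0.0812, 0.1821]
eef_rot: [[0.081, 0.997, -0.001], [0.997, -0.081, 0.001], [0.001, -0.001, -1.0]]
ft_force: [0.7, -0.5, 0.1]
width: 0.0427
```

Request:
{"api": "servo_tool", "payload": {"series": [{"wx": 0, "wy": 0, "wz": 0, "x": 0, "y": 0, "z": 0, "jaw": 0.4}, {"wx": 0, "wy": 0, "wz": 0, "x": 0, "y": 0, "z": 0, "jaw": 0.3}, {"wx": 0, "wy": 0, "wz": 0, "x": 0, "y": 0, "z": 0, "jaw": 0.2}, {"wx": 0, "wy": 0, "wz": 0, "x": 0, "y": 0, "z": 0, "jaw": 0.15}, {"wx": 0, "wy": 0, "wz": 0, "x": 0, "y": 0, "z": 0, "jaw": 0.15}]}}

```text
time: 8.7
tcp_pos: [0.511, -0.0811, 0.1847]
eef_rot: [[0.08, 0.997, 0.004], [0.997, -0.08, -0.001], [-0.0, 0.004, -1.0]]
ft_force: [-0.8, -1.3, 5.1]
width: 0.0237
```

Request:
{"api": "servo_tool", "payload": {"series": [{"wx": 0, "wy": 0, "wz": 0, "x": 0, "y": 0, "z": -0.5, "jaw": 0.15}, {"wx": 0, "wy": 0, "wz": 0, "x": 0, "y": 0, "z": -1.3, "jaw": 0.15}, {"wx": 0, "wy": 0, "wz": 0, "x": 0, "y": 0, "z": -2.2, "jaw": 0.15}, {"wx": 0, "wy": 0, "wz": 0, "x": 0, "y": 0, "z": -3, "jaw": 0.15}, {"wx": 0, "wy": 0, "wz": 0, "x": 0, "y": 0, "z": -3.2, "jaw": 0.15}, {"wx": 0, "wy": 0, "wz": 0, "x": 0, "y": 0, "z": -3.2, "jaw": 0.15}]}}

```text
time: 9.2
tcp_pos: [0.5106, -0.0808, 0.2165]
eef_rot: [[0.08, 0.997, 0.004], [0.997, -0.08, 0.0], [0.0, 0.003, -1.0]]
ft_force: [-0.6, -0.2, -4.6]
width: 0.0239
```

```bash
python3 plan.py hook -.18 .215 cradle .04 .22; python3 - <<'E'
from h import *
for p in((456.5,288.3),):print(pl("top",p,.136))
a=cams["side"]["img"][150:270,240:430]
cv2.imwrite("pics/a6.png",cv2.resize(a,(570,360),interpolation=2))
E
```

```text
t9.20 [ 0.511 -0.081  0.216] w0.0239 F [-0.582 -0.239 -4.56 ] q [-0.206 -0.014  1.978  0.001  1.174 -0.126]
hook -0.18 0.215 cm [  0.115 -12.906   0.104] w [ 0.003 -0.     0.   ]
cradle 0.04 0.22 cm [-21.252  11.287  -0.5  ] w [ 0.     0.    -0.232]
[ 0.39804785 -0.29579591  0.136     ]
```

View pics/a6.png

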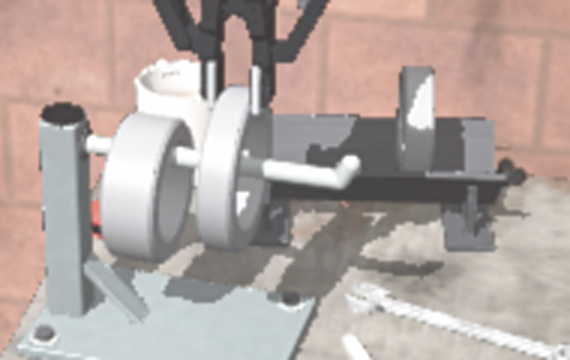

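The large ring hangs free at (235,165), lifted clear with its bore round the arm. I'm taking it out and over to the cradle.

Request:
{"api": "servo_tool", "payload": {"series": [{"wx": 0, "wy": 0, "wz": 0, "x": 0, "y": -0.7, "z": 0, "jaw": 0.15}, {"wx": 0, "wy": 0, "wz": 0, "x": 0.1, "y": -2.3, "z": 0, "jaw": 0.15}, {"wx": 0, "wy": 0, "wz": 0, "x": 0.1, "y": -4.3, "z": 0, "jaw": 0.15}, {"wx": 0, "wy": 0, "wz": 0, "x": 0.1, "y": -6.4, "z": 0, "jaw": 0.15}, {"wx": 0, "wy": 0, "wz": 0, "x": 0.1, "y": -8.5, "z": 0, "jaw": 0.15}, {"wx": 0, "wy": 0, "wz": 0, "x": 0.1, "y": -10.6, "z": 0, "jaw": 0.15}, {"wx": 0, "wy": 0, "wz": 0, "x": 0.1, "y": -12.2, "z": 0, "jaw": 0.15}, {"wx": 0, "wy": 0, "wz": 0, "x": 0.1, "y": -12.9, "z": 0, "jaw": 0.15}]}}

```text
time: 9.97
tcp_pos: [0.3783, -0.0689, 0.2139]
eef_rot: [[0.08, 0.997, -0.001], [0.997, -0.08, 0.001], [0.001, -0.002, -1.0]]
ft_force: [0.6, -0.3, -4.2]
width: 0.0236
```

Request:
{"api": "servo_tool", "payload": {"series": [{"wx": 0, "wy": 0, "wz": 0, "x": -0.8, "y": 0, "z": -0.5, "jaw": 0.15}, {"wx": 0, "wy": 0, "wz": -0.03, "x": -3, "y": 1, "z": -1.5, "jaw": 0.15}, {"wx": 0, "wy": 0, "wz": -0.07, "x": -6, "y": 2.7, "z": -2.5, "jaw": 0.15}, {"wx": 0, "wy": 0, "wz": -0.11, "x": -9.3, "y": 4.7, "z": -2.5, "jaw": 0.15}, {"wx": 0, "wy": 0, "wz": -0.15, "x": -12.6, "y": 6.9, "z": -2.5, "jaw": 0.15}, {"wx": 0, "wy": 0, "wz": -0.19, "x": -16, "y": 9, "z": -2.5, "jaw": 0.15}, {"wx": 0, "wy": 0, "wz": -0.22, "x": -19, "y": 10.6, "z": -2.5, "jaw": 0.15}, {"wx": 0, "wy": 0, "wz": -0.232, "x": -20.5, "y": 11.3, "z": -2.5, "jaw": 0.15}]}}

```text
time: 10.63
tcp_pos: [0.4802, -0.2882, 0.2404]
eef_rot: [[-0.151, 0.988, 0.004], [0.988, 0.151, -0.003], [-0.003, 0.003, -1.0]]
ft_force: [0.8, -0.1, -4.1]
width: 0.024
```

Request:
{"api": "servo_tool", "payload": {"series": [{"wx": 0, "wy": 0, "wz": 0, "x": -0.5, "y": 0, "z": 0.3, "jaw": 0.15}, {"wx": 0, "wy": 0, "wz": 0, "x": -0.7, "y": 0, "z": 1, "jaw": 0.15}]}}

```text
time: 10.8
tcp_pos: [0.48, -0.2921, 0.2306]
eef_rot: [[-0.149, 0.989, 0.003], [0.989, 0.15, -0.001], [-0.001, 0.003, -1.0]]
ft_force: [-0.3, 0.1, -3.5]
width: 0.0234
```

```bash
python3 plan.py cradle .04 .18 cradle .04 .172
```

```text
t10.80 [ 0.48  -0.292  0.231] w0.0234 F [-0.304  0.14  -3.522] q [-0.592  0.062  1.873  0.001  1.203 -0.742]
cradle 0.04 0.18 cm [ 0.223 -0.225  5.059] w [ 0.003  0.001 -0.002]
cradle 0.04 0.172 cm [0.  0.  0.8] w [0. 0. 0.]
```

Request:
{"api": "servo_tool", "payload": {"series": [{"wx": 0, "wy": 0, "wz": 0, "x": 0.1, "y": -0.2, "z": 1, "jaw": 0.15}, {"wx": 0, "wy": 0, "wz": 0, "x": 0.1, "y": -0.2, "z": 2.5, "jaw": 0.15}, {"wx": 0, "wy": 0, "wz": 0, "x": 0.1, "y": -0.2, "z": 4, "jaw": 0.15}, {"wx": 0, "wy": 0, "wz": 0, "x": 0.1, "y": -0.2, "z": 4.8, "jaw": 0.15}, {"wx": 0, "wy": 0, "wz": 0, "x": 0.1, "y": -0.2, "z": 5.3, "jaw": 0.15}, {"wx": 0, "wy": 0, "wz": 0, "x": 0.1, "y": -0.2, "z": 5.6, "jaw": 0.15}, {"wx": 0, "wy": 0, "wz": 0, "x": 0.1, "y": -0.2, "z": 5.6, "jaw": 0.15}]}}

```text
time: 11.38
tcp_pos: [0.4772, -0.2893, 0.175]
eef_rot: [[-0.152, 0.988, 0.003], [0.988, 0.152, -0.001], [-0.002, 0.003, -1.0]]
ft_force: [0.4, -1.8, -3.0]
width: 0.0237
```

Request:
{"api": "servo_tool", "payload": {"series": [{"wx": 0, "wy": 0, "wz": 0, "x": -0.15, "y": 0, "z": 0.2, "jaw": 0.15}, {"wx": 0, "wy": 0, "wz": 0, "x": -0.2, "y": 0, "z": 0.4, "jaw": 0.15}, {"wx": 0, "wy": 0, "wz": 0, "x": -0.2, "y": 0, "z": 0.4, "jaw": 0.15}]}}

```text
time: 11.63
tcp_pos: [0.4784, -0.2921, 0.172]
eef_rot: [[-0.151, 0.988, 0.005], [0.988, 0.151, -0.002], [-0.003, 0.005, -1.0]]
ft_force: [0.9, -2.4, 3.3]
width: 0.0237
```

Net upward force on the tool, so it is seated. I'm releasing, rising, and going back toward the hook for the sleeve.

Request:
{"api": "servo_tool", "payload": {"series": [{"wx": 0, "wy": 0, "wz": 0, "x": -0.05, "y": 0, "z": 0.1, "jaw": 0.15}, {"wx": 0, "wy": 0, "wz": 0, "x": -0.05, "y": 0, "z": 0.1, "jaw": 0.28}, {"wx": 0, "wy": 0, "wz": 0, "x": -0.05, "y": 0, "z": 0.1, "jaw": 0.4}, {"wx": 0, "wy": 0, "wz": 0, "x": -0.05, "y": 0, "z": 0.1, "jaw": 0.55}, {"wx": 0, "wy": 0, "wz": 0, "x": -0.05, "y": 0, "z": 0.1, "jaw": 0.55}, {"wx": 0, "wy": 0, "wz": 0, "x": -0.05, "y": 0, "z": 0.1, "jaw": 0.55}]}}

```text
time: 12.13
tcp_pos: [0.4767, -0.291, 0.1685]
eef_rot: [[-0.151, 0.988, 0.0], [0.988, 0.151, 0.002], [0.001, 0.001, -1.0]]
ft_force: [-0.3, 0.7, -0.1]
width: 0.0468
```

Request:
{"api": "servo_tool", "payload": {"series": [{"wx": 0, "wy": 0, "wz": 0, "x": 0, "y": 0, "z": -1, "jaw": 0.6}, {"wx": 0, "wy": 0, "wz": 0, "x": 0, "y": 0, "z": -3, "jaw": 0.65}, {"wx": 0, "wy": 0, "wz": 0, "x": 0, "y": 0, "z": -6, "jaw": 0.65}, {"wx": 0, "wy": 0, "wz": 0, "x": 0, "y": 0, "z": -8, "jaw": 0.65}]}}

```text
time: 12.47
tcp_pos: [0.4773, -0.2916, 0.2515]
eef_rot: [[-0.151, 0.988, 0.002], [0.988, 0.151, -0.0], [-0.0, 0.002, -1.0]]
ft_force: [-0.1, -0.3, -0.3]
width: 0.0556
```

```bash
python3 plan.py hook .0125 .25
```

```text
t12.47 [ 0.477 -0.292  0.252] w0.0556 F [-0.058 -0.297 -0.343] q [-0.594  0.044  1.854  0.001  1.242 -0.746]
hook 0.0125 0.25 cm [18.982 12.691  0.173] w [0.002 0.    0.232]
```

Request:
{"api": "servo_tool", "payload": {"series": [{"wx": 0, "wy": 0, "wz": 0, "x": 1.2, "y": 0.8, "z": 0, "jaw": 0.65}, {"wx": 0, "wy": 0, "wz": 0.04, "x": 4, "y": 2.6, "z": 0, "jaw": 0.65}, {"wx": 0, "wy": 0, "wz": 0.08, "x": 7, "y": 4.7, "z": 0, "jaw": 0.65}, {"wx": 0, "wy": 0, "wz": 0.12, "x": 10, "y": 6.7, "z": 0, "jaw": 0.65}, {"wx": 0, "wy": 0, "wz": 0.16, "x": 13, "y": 8.7, "z": 0, "jaw": 0.65}, {"wx": 0, "wy": 0, "wz": 0.2, "x": 16, "y": 10.7, "z": 0, "jaw": 0.65}, {"wx": 0, "wy": 0, "wz": 0.232, "x": 18.3, "y": 12.2, "z": 0, "jaw": 0.65}, {"wx": 0, "wy": 0, "wz": 0.232, "x": 19, "y": 12.7, "z": 0, "jaw": 0.65}]}}

```text
time: 13.13
tcp_pos: [0.575, -0.0808, 0.25]
eef_rot: [[0.078, 0.997, 0.002], [0.997, -0.078, 0.002], [0.002, 0.002, -1.0]]
ft_force: [-1.2, 0.9, -0.3]
width: 0.0555
```

Request:
{"api": "servo_tool", "payload": {"series": [{"wx": 0, "wy": 0, "wz": 0, "x": 0, "y": 0, "z": 0.7, "jaw": 0.65}, {"wx": 0, "wy": 0, "wz": 0, "x": 0, "y": 0, "z": 1.6, "jaw": 0.65}, {"wx": 0, "wy": 0, "wz": 0, "x": 0, "y": 0, "z": 1.6, "jaw": 0.65}]}}

```text
time: 13.38
tcp_pos: [0.5718, -0.0853, 0.2306]
eef_rot: [[0.08, 0.997, -0.003], [0.997, -0.08, 0.0], [0.0, -0.003, -1.0]]
ft_force: [-0.4, -0.2, -1.2]
width: 0.0555
```

```bash
python3 plan.py hook .0125 .183; python3 - <<'E'
from h import *
a=cams["side"]["img"][150:270,240:430];b=cams["top"]["img"][200:350,400:510]
cv2.imwrite("pics/a7.png",np.hstack([cv2.resize(a,(570,360),interpolation=2),cv2.resize(b,(220,300),interpolation=2,dst=None) if 0 else cv2.resize(b,(220,360),interpolation=2)]))
E
```

```text
t13.38 [ 0.572 -0.085  0.231] w0.0555 F [-0.356 -0.197 -1.156] q [-0.191  0.097  1.836 -0.     1.211 -0.111]
hook 0.0125 0.183 cm [0.069 0.222 4.764] w [-0.003 -0.     0.   ]
```

View pics/a7.png

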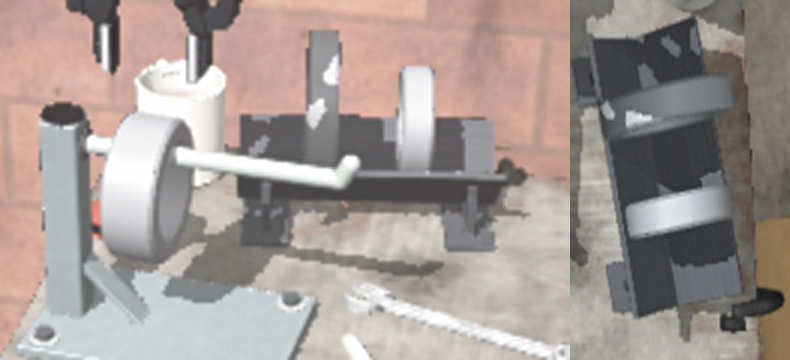

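Both rings stand upright in the cradle: side view large (323,95) and small (416,120), with the top view agreeing. The gripper straddles the sleeve, tips at (108,70) and (195,80). Descending.

Request:
{"api": "servo_tool", "payload": {"series": [{"wx": 0, "wy": 0, "wz": 0, "x": 0.05, "y": 0.1, "z": 0.8, "jaw": 0.65}, {"wx": 0, "wy": 0, "wz": 0, "x": 0.05, "y": 0.1, "z": 2, "jaw": 0.65}, {"wx": 0, "wy": 0, "wz": 0, "x": 0.05, "y": 0.1, "z": 3.3, "jaw": 0.65}, {"wx": 0, "wy": 0, "wz": 0, "x": 0.05, "y": 0.1, "z": 4.2, "jaw": 0.65}, {"wx": 0, "wy": 0, "wz": 0, "x": 0.05, "y": 0.1, "z": 4.6, "jaw": 0.65}, {"wx": 0, "wy": 0, "wz": 0, "x": 0.05, "y": 0.1, "z": 4.6, "jaw": 0.65}]}}

```text
time: 13.98
tcp_pos: [0.5734, -0.0839, 0.1849]
eef_rot: [[0.08, 0.997, -0.003], [0.997, -0.08, 0.001], [0.001, -0.003, -1.0]]
ft_force: [-0.6, 0.4, 0.5]
width: 0.0557
```

Request:
{"api": "servo_tool", "payload": {"series": [{"wx": 0, "wy": 0, "wz": 0, "x": 0, "y": 0, "z": 0, "jaw": 0.55}, {"wx": 0, "wy": 0, "wz": 0, "x": 0, "y": 0, "z": 0, "jaw": 0.45}, {"wx": 0, "wy": 0, "wz": 0, "x": 0, "y": 0, "z": 0, "jaw": 0.35}, {"wx": 0, "wy": 0, "wz": 0, "x": 0, "y": 0, "z": 0, "jaw": 0.3}, {"wx": 0, "wy": 0, "wz": 0, "x": 0, "y": 0, "z": 0, "jaw": 0.3}]}}

```text
time: 14.4
tcp_pos: [0.5759, -0.0841, 0.1884]
eef_rot: [[0.08, 0.997, 0.004], [0.997, -0.08, 0.0], [0.0, 0.004, -1.0]]
ft_force: [1.1, -0.2, 0.6]
width: 0.038
```

Request:
{"api": "servo_tool", "payload": {"series": [{"wx": 0, "wy": 0, "wz": 0, "x": 0, "y": 0, "z": -0.5, "jaw": 0.3}, {"wx": 0, "wy": 0, "wz": 0, "x": 0, "y": 0, "z": -1.3, "jaw": 0.3}, {"wx": 0, "wy": 0, "wz": 0, "x": 0, "y": 0, "z": -2.2, "jaw": 0.3}, {"wx": 0, "wy": 0, "wz": 0, "x": 0, "y": 0, "z": -3, "jaw": 0.3}, {"wx": 0, "wy": 0, "wz": 0, "x": 0, "y": 0, "z": -3, "jaw": 0.3}]}}

```text
time: 14.82
tcp_pos: [0.576, -0.0843, 0.2199]
eef_rot: [[0.08, 0.997, 0.005], [0.997, -0.08, -0.0], [0.0, 0.005, -1.0]]
ft_force: [1.4, 0.2, -3.8]
width: 0.037
```

```bash
python3 plan.py hook -.18 .213 rolls 0 .22
```

```text
t14.82 [ 0.576 -0.084  0.22 ] w0.0370 F [ 1.432  0.153 -3.816] q [-0.188  0.108  1.845  0.001  1.184 -0.109]
hook -0.18 0.213 cm [ -0.06  -19.449   0.594] w [ 0.005 -0.     0.   ]
rolls 0.0 0.22 cm [26.993  2.234 -0.7  ] w [0.    0.    0.115]
```

Request:
{"api": "servo_tool", "payload": {"series": [{"wx": 0, "wy": 0, "wz": 0, "x": 0, "y": -0.7, "z": 0, "jaw": 0.3}, {"wx": 0, "wy": 0, "wz": 0, "x": 0, "y": -2.3, "z": 0, "jaw": 0.3}, {"wx": 0, "wy": 0, "wz": 0, "x": 0, "y": -4.6, "z": 0, "jaw": 0.3}, {"wx": 0, "wy": 0, "wz": 0, "x": 0, "y": -7, "z": 0, "jaw": 0.3}, {"wx": 0, "wy": 0, "wz": 0, "x": 0, "y": -9.5, "z": 0, "jaw": 0.3}, {"wx": 0, "wy": 0, "wz": 0, "x": 0, "y": -12, "z": 0, "jaw": 0.3}, {"wx": 0, "wy": 0, "wz": 0, "x": 0, "y": -14.5, "z": 0, "jaw": 0.3}, {"wx": 0, "wy": 0, "wz": 0, "x": 0, "y": -17, "z": 0, "jaw": 0.3}]}}

```text
time: 15.48
tcp_pos: [0.4031, -0.0701, 0.2163]
eef_rot: [[0.08, 0.997, -0.0], [0.997, -0.08, 0.001], [0.001, -0.0, -1.0]]
ft_force: [0.5, 0.5, -3.8]
width: 0.0376
```

Request:
{"api": "servo_tool", "payload": {"series": [{"wx": 0, "wy": 0, "wz": 0, "x": 0, "y": -1.6, "z": 0, "jaw": 0.3}, {"wx": 0, "wy": 0, "wz": 0, "x": 0, "y": -2.4, "z": 0, "jaw": 0.3}, {"wx": 0, "wy": 0, "wz": 0, "x": 0.6, "y": -2.4, "z": -0.3, "jaw": 0.3}, {"wx": 0, "wy": 0, "wz": 0.02, "x": 2.4, "y": -2.2, "z": -0.7, "jaw": 0.3}, {"wx": 0, "wy": 0, "wz": 0.04, "x": 5, "y": -2, "z": -1, "jaw": 0.3}, {"wx": 0, "wy": 0, "wz": 0.06, "x": 8, "y": -1.7, "z": -1, "jaw": 0.3}, {"wx": 0, "wy": 0, "wz": 0.08, "x": 11, "y": -1.5, "z": -1, "jaw": 0.3}, {"wx": 0, "wy": 0, "wz": 0.1, "x": 14, "y": -1.2, "z": -1, "jaw": 0.3}]}}

```text
time: 16.15
tcp_pos: [0.4056, 0.0719, 0.2278]
eef_rot: [[0.181, 0.984, 0.003], [0.984, -0.181, 0.001], [0.001, 0.003, -1.0]]
ft_force: [1.5, 0.2, -3.9]
width: 0.037
```

Request:
{"api": "servo_tool", "payload": {"series": [{"wx": 0, "wy": 0, "wz": 0.015, "x": 3, "y": 0.5, "z": 0, "jaw": 0.3}, {"wx": 0, "wy": 0, "wz": 0.015, "x": 6, "y": 1, "z": 0, "jaw": 0.3}, {"wx": 0, "wy": 0, "wz": 0.015, "x": 9, "y": 1.5, "z": 0, "jaw": 0.3}, {"wx": 0, "wy": 0, "wz": 0.015, "x": 11, "y": 1.8, "z": 0, "jaw": 0.3}, {"wx": 0, "wy": 0, "wz": 0.015, "x": 12, "y": 2, "z": 0, "jaw": 0.3}, {"wx": 0, "wy": 0, "wz": 0.015, "x": 12, "y": 2, "z": 0, "jaw": 0.3}]}}

```text
time: 16.65
tcp_pos: [0.447, 0.187, 0.2274]
eef_rot: [[0.191, 0.982, 0.002], [0.982, -0.191, 0.001], [0.002, 0.002, -1.0]]
ft_force: [-0.0, -0.2, -5.2]
width: 0.0375
```

```bash
python3 plan.py rolls 0 .18; python3 - <<'E'
from h import *
a=cams["side"]["img"][230:390,250:400];b=cams["top"]["img"][180:340,110:260]
cv2.imwrite("pics/a8.png",np.hstack([cv2.resize(i,(390,416),interpolation=2) for i in(a,b)]))
E
```

```text
t16.65 [0.447 0.187 0.227] w0.0375 F [-0.022 -0.176 -5.246] q [ 0.344 -0.087  2.027  0.001  1.199  0.537]
rolls 0.0 0.18 cm [ 0.664 -2.276  4.736] w [ 0.002 -0.002  0.003]
```

View pics/a8.png

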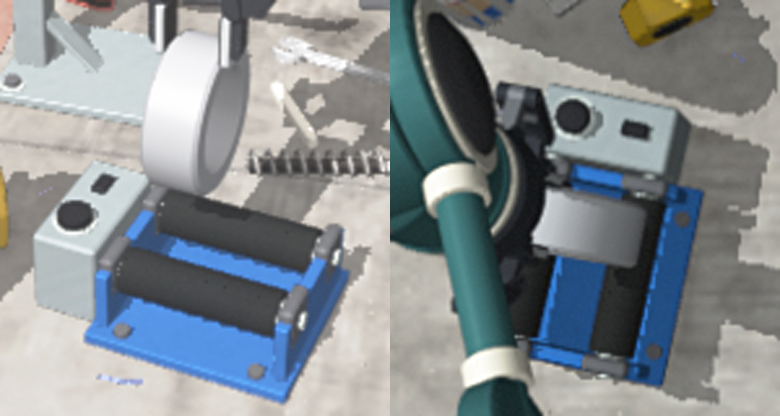

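The sleeve hangs over the rolls, 2 cm too close to the motor box. I'll correct that, then lower it.

Request:
{"api": "servo_tool", "payload": {"series": [{"wx": 0, "wy": 0, "wz": 0, "x": 0.2, "y": -0.7, "z": 0, "jaw": 0.3}, {"wx": 0, "wy": 0, "wz": 0, "x": 0.5, "y": -1.7, "z": 0.3, "jaw": 0.3}, {"wx": 0, "wy": 0, "wz": 0, "x": 0.65, "y": -2.3, "z": 1, "jaw": 0.3}, {"wx": 0, "wy": 0, "wz": 0, "x": 0.65, "y": -2.3, "z": 2, "jaw": 0.3}, {"wx": 0, "wy": 0, "wz": 0, "x": 0.65, "y": -2.3, "z": 3.2, "jaw": 0.3}, {"wx": 0, "wy": 0, "wz": 0, "x": 0.65, "y": -2.3, "z": 4.2, "jaw": 0.3}, {"wx": 0, "wy": 0, "wz": 0, "x": 0.65, "y": -2.3, "z": 4.7, "jaw": 0.3}, {"wx": 0, "wy": 0, "wz": 0, "x": 0.65, "y": -2.3, "z": 4.7, "jaw": 0.3}]}}

```text
time: 17.42
tcp_pos: [0.4231, 0.1946, 0.1778]
eef_rot: [[0.194, 0.981, -0.003], [0.981, -0.194, -0.001], [-0.002, -0.002, -1.0]]
ft_force: [-0.1, 0.4, -4.8]
width: 0.0373
```

```bash
python3 plan.py rolls 0 .172
```

```text
t17.42 [0.423 0.195 0.178] w0.0373 F [-0.111  0.406 -4.789] q [ 0.378 -0.077  2.114 -0.     1.107  0.573]
rolls 0.0 0.172 cm [0.384 0.223 0.577] w [-0.002  0.002  0.   ]
```

Request:
{"api": "servo_tool", "payload": {"series": [{"wx": 0, "wy": 0, "wz": 0, "x": 0.2, "y": 0.1, "z": 0, "jaw": 0.3}, {"wx": 0, "wy": 0, "wz": 0, "x": 0.35, "y": 0.2, "z": 0.2, "jaw": 0.3}, {"wx": 0, "wy": 0, "wz": 0, "x": 0.35, "y": 0.2, "z": 0.5, "jaw": 0.3}, {"wx": 0, "wy": 0, "wz": 0, "x": 0.35, "y": 0.2, "z": 0.6, "jaw": 0.3}, {"wx": 0, "wy": 0, "wz": 0, "x": 0.35, "y": 0.2, "z": 0.6, "jaw": 0.3}]}}

```text
time: 17.83
tcp_pos: [0.4271, 0.1984, 0.1741]
eef_rot: [[0.194, 0.981, 0.001], [0.981, -0.194, 0.0], [0.0, 0.001, -1.0]]
ft_force: [-1.3, -0.2, -5.7]
width: 0.0372
```

```bash
python3 plan.py rolls 0 .172
```

```text
t17.83 [0.427 0.198 0.174] w0.0372 F [-1.34  -0.154 -5.687] q [ 0.382 -0.065  2.11  -0.     1.095  0.577]
rolls 0.0 0.172 cm [-0.072 -0.098  0.211] w [ 0.001 -0.     0.001]
```

Still hanging at full weight. I'll step down gently until it touches.

Request:
{"api": "servo_tool", "payload": {"series": [{"wx": 0, "wy": 0, "wz": 0, "x": 0, "y": -0.05, "z": 0.15, "jaw": 0.3}, {"wx": 0, "wy": 0, "wz": 0, "x": -0.05, "y": -0.1, "z": 0.3, "jaw": 0.3}, {"wx": 0, "wy": 0, "wz": 0, "x": -0.05, "y": -0.1, "z": 0.3, "jaw": 0.3}]}}

```text
time: 18.08
tcp_pos: [0.4269, 0.1985, 0.1727]
eef_rot: [[0.194, 0.981, 0.004], [0.981, -0.194, 0.001], [0.002, 0.003, -1.0]]
ft_force: [-1.1, 0.3, 2.2]
width: 0.037
```

Request:
{"api": "servo_tool", "payload": {"series": [{"wx": 0, "wy": 0, "wz": 0, "x": 0, "y": 0, "z": 0.15, "jaw": 0.3}, {"wx": 0, "wy": 0, "wz": 0, "x": 0, "y": 0, "z": 0.2, "jaw": 0.3}, {"wx": 0, "wy": 0, "wz": 0, "x": 0, "y": 0, "z": 0.2, "jaw": 0.3}]}}

```text
time: 18.33
tcp_pos: [0.4272, 0.1987, 0.1726]
eef_rot: [[0.194, 0.981, 0.004], [0.981, -0.194, 0.002], [0.002, 0.004, -1.0]]
ft_force: [-3.9, -1.9, 13.8]
width: 0.0373
```

Request:
{"api": "servo_tool", "payload": {"series": [{"wx": 0, "wy": 0, "wz": 0, "x": 0, "y": 0, "z": -0.2, "jaw": 0.3}, {"wx": 0, "wy": 0, "wz": 0, "x": 0, "y": 0, "z": -0.2, "jaw": 0.4}, {"wx": 0, "wy": 0, "wz": 0, "x": 0, "y": 0, "z": -0.2, "jaw": 0.5}, {"wx": 0, "wy": 0, "wz": 0, "x": 0, "y": 0, "z": -0.2, "jaw": 0.6}, {"wx": 0, "wy": 0, "wz": 0, "x": 0, "y": 0, "z": -0.2, "jaw": 0.65}, {"wx": 0, "wy": 0, "wz": 0, "x": 0, "y": 0, "z": -0.2, "jaw": 0.65}]}}

```text
time: 18.83
tcp_pos: [0.426, 0.1981, 0.171]
eef_rot: [[0.194, 0.981, 0.001], [0.981, -0.194, 0.0], [0.0, 0.001, -1.0]]
ft_force: [0.1, 0.7, 0.3]
width: 0.0554
```

Request:
{"api": "servo_tool", "payload": {"series": [{"wx": 0, "wy": 0, "wz": 0, "x": 0, "y": 0, "z": -0.8, "jaw": 0.65}, {"wx": 0, "wy": 0, "wz": 0, "x": 0, "y": 0, "z": -2, "jaw": 0.65}, {"wx": 0, "wy": 0, "wz": 0, "x": 0, "y": 0, "z": -4, "jaw": 0.6}, {"wx": 0, "wy": 0, "wz": 0, "x": 0, "y": 0, "z": -7, "jaw": 0.55}, {"wx": 0, "wy": 0, "wz": 0, "x": 0, "y": 0, "z": -10, "jaw": 0.5}]}}

```text
time: 19.25
tcp_pos: [0.4254, 0.1979, 0.2727]
eef_rot: [[0.194, 0.981, 0.001], [0.981, -0.194, 0.0], [0.0, 0.0, -1.0]]
ft_force: [0.6, 1.2, -0.5]
width: 0.0428
```

```bash
python3 plan.py hook -.18 .27 cradle .04 .23
```

```text
t19.25 [0.425 0.198 0.273] w0.0428 F [ 0.641  1.152 -0.508] q [ 0.382 -0.148  1.997 -0.     1.292  0.577]
hook -0.18 0.27 cm [-27.059   0.925   0.27 ] w [ 0.    -0.    -0.115]
cradle 0.04 0.23 cm [-21.252  11.287   4.   ] w [ 0.     0.    -0.232]
```

Request:
{"api": "servo_tool", "payload": {"series": [{"wx": 0, "wy": 0, "wz": -0.01, "x": -1.2, "y": 0.4, "z": 0, "jaw": 0.5}, {"wx": 0, "wy": 0, "wz": -0.04, "x": -4, "y": 1.2, "z": 0, "jaw": 0.5}, {"wx": 0, "wy": 0, "wz": -0.07, "x": -7.5, "y": 2.3, "z": 0, "jaw": 0.5}, {"wx": 0, "wy": 0, "wz": -0.1, "x": -11, "y": 3.4, "z": 0, "jaw": 0.5}, {"wx": 0, "wy": 0, "wz": -0.13, "x": -14.5, "y": 4.5, "z": 0, "jaw": 0.5}, {"wx": 0, "wy": 0, "wz": -0.16, "x": -18, "y": 5.6, "z": 0, "jaw": 0.5}, {"wx": 0, "wy": 0, "wz": -0.19, "x": -21.5, "y": 6.7, "z": 0, "jaw": 0.5}, {"wx": 0, "wy": 0, "wz": -0.22, "x": -25, "y": 7.8, "z": 0, "jaw": 0.5}]}}

```text
time: 19.92
tcp_pos: [0.4542, -0.0641, 0.2729]
eef_rot: [[-0.027, 1.0, 0.004], [1.0, 0.027, 0.0], [-0.0, 0.004, -1.0]]
ft_force: [0.9, 1.0, 0.3]
width: 0.0427
```

```bash
python3 plan.py cradle .04 .23; python3 - <<'E'
from h import *
a=cams["side"]["img"][150:390,250:430];b=cams["top"]["img"][180:340,110:260]
cv2.imwrite("pics/a9.png",np.hstack([cv2.resize(a,(390,520),interpolation=2),cv2.resize(b,(390,520),interpolation=2)]))
E
```

```text
t19.92 [ 0.454 -0.064  0.273] w0.0427 F [0.94  1.049 0.326] q [-0.195 -0.173  2.017  0.001  1.293 -0.222]
cradle 0.04 0.23 cm [-22.665   1.712   4.303] w [ 0.004  0.    -0.125]
```

View pics/a9.png

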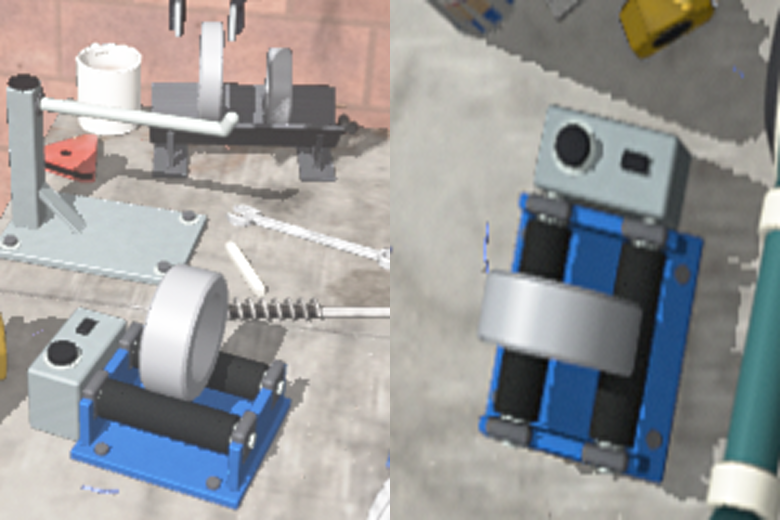

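The sleeve stands upright on both rollers (top (562,322)), well clear of the end plates. Both rings are still upright in the cradle. Now fetching the large ring.

Request:
{"api": "servo_tool", "payload": {"series": [{"wx": 0, "wy": 0, "wz": -0.01, "x": -2.5, "y": 0.2, "z": 0, "jaw": 0.5}, {"wx": 0, "wy": 0, "wz": -0.03, "x": -6, "y": 0.5, "z": 0, "jaw": 0.5}, {"wx": 0, "wy": 0, "wz": -0.05, "x": -9.5, "y": 0.7, "z": 0, "jaw": 0.5}, {"wx": 0, "wy": 0, "wz": -0.07, "x": -13, "y": 1, "z": 0, "jaw": 0.5}, {"wx": 0, "wy": 0, "wz": -0.09, "x": -16.5, "y": 1.2, "z": 0.5, "jaw": 0.5}, {"wx": 0, "wy": 0, "wz": -0.11, "x": -20, "y": 1.5, "z": 1.5, "jaw": 0.5}, {"wx": 0, "wy": 0, "wz": -0.125, "x": -22, "y": 1.7, "z": 2.5, "jaw": 0.5}, {"wx": 0.002, "wy": 0, "wz": -0.125, "x": -22.6, "y": 1.7, "z": 3, "jaw": 0.5}]}}

```text
time: 20.68
tcp_pos: [0.477, -0.2902, 0.241]
eef_rot: [[-0.147, 0.989, -0.001], [0.989, 0.147, -0.001], [-0.0, -0.001, -1.0]]
ft_force: [-0.1, 0.4, -0.8]
width: 0.0427
```

Request:
{"api": "servo_tool", "payload": {"series": [{"wx": 0, "wy": 0, "wz": 0, "x": 0, "y": 0, "z": 0, "jaw": 0.5}, {"wx": 0, "wy": 0, "wz": 0, "x": 0, "y": 0, "z": 0, "jaw": 0.5}]}}

```text
time: 20.85
tcp_pos: [0.4767, -0.2868, 0.2413]
eef_rot: [[-0.149, 0.989, -0.001], [0.989, 0.149, 0.001], [0.002, -0.001, -1.0]]
ft_force: [0.1, -0.6, 0.1]
width: 0.0427
```

```bash
python3 plan.py cradle .0395 .172; python3 - <<'E'
from h import *
p=pl("top",(176,279.4),.162);c=np.radians(-11.2);d=p[:2]-[.426,.1979];print(p,d@[np.cos(c),np.sin(c)],d@[-np.sin(c),np.cos(c)])
# large ring crown edges in top view now
b=cams["top"]["img"][180:340,390:510]
cv2.imwrite("pics/a10.png",np.hstack([cv2.resize(b,(390,520),interpolation=2),cv2.resize(cams["side"]["img"][140:220,290:430],(400,520*1),interpolation=2)[:, :400]]))
E
```

```text
t20.85 [ 0.477 -0.287  0.241] w0.0427 F [ 0.095 -0.553  0.108] q [-0.587  0.047  1.869  0.001  1.227 -0.736]
cradle 0.0395 0.172 cm [-0.36  -0.013  6.933] w [-0.001 -0.002 -0.002]
[0.42169372 0.18304131 0.162     ] -0.0013381966197979103 -0.01541214014471009
```

The sleeve's centre measures 1.3 mm from the rollers' middle. Now gripping the large ring.

Request:
{"api": "servo_tool", "payload": {"series": [{"wx": 0, "wy": 0, "wz": 0, "x": -0.3, "y": 0, "z": 1.2, "jaw": 0.5}, {"wx": 0, "wy": 0, "wz": 0, "x": -0.35, "y": 0, "z": 3, "jaw": 0.5}, {"wx": 0, "wy": 0, "wz": 0, "x": -0.35, "y": 0, "z": 4.8, "jaw": 0.5}, {"wx": 0, "wy": 0, "wz": 0, "x": -0.35, "y": 0, "z": 6.2, "jaw": 0.5}, {"wx": 0, "wy": 0, "wz": 0, "x": -0.35, "y": 0, "z": 6.9, "jaw": 0.5}, {"wx": 0, "wy": 0, "wz": 0, "x": -0.35, "y": 0, "z": 6.9, "jaw": 0.5}]}}

```text
time: 21.45
tcp_pos: [0.476, -0.2897, 0.1698]
eef_rot: [[-0.15, 0.989, -0.004], [0.989, 0.15, 0.002], [0.003, -0.003, -1.0]]
ft_force: [-0.6, -0.1, -0.4]
width: 0.0426
```

Request:
{"api": "servo_tool", "payload": {"series": [{"wx": 0, "wy": 0, "wz": 0, "x": 0, "y": 0, "z": 0, "jaw": 0.4}, {"wx": 0, "wy": 0, "wz": 0, "x": 0, "y": 0, "z": 0, "jaw": 0.3}, {"wx": 0, "wy": 0, "wz": 0, "x": 0, "y": 0, "z": 0, "jaw": 0.2}, {"wx": 0, "wy": 0, "wz": 0, "x": 0, "y": 0, "z": 0, "jaw": 0.15}, {"wx": 0, "wy": 0, "wz": 0, "x": 0, "y": 0, "z": 0, "jaw": 0.15}]}}

```text
time: 21.87
tcp_pos: [0.478, -0.2914, 0.1736]
eef_rot: [[-0.149, 0.989, 0.002], [0.989, 0.149, -0.0], [-0.001, 0.001, -1.0]]
ft_force: [0.4, 3.4, 4.7]
width: 0.0236
```

Request:
{"api": "servo_tool", "payload": {"series": [{"wx": 0, "wy": 0, "wz": 0, "x": 0, "y": 0, "z": -0.5, "jaw": 0.15}, {"wx": 0, "wy": 0, "wz": 0, "x": 0, "y": 0, "z": -1.5, "jaw": 0.15}, {"wx": 0, "wy": 0, "wz": 0, "x": 0, "y": 0, "z": -3, "jaw": 0.15}, {"wx": 0, "wy": 0, "wz": 0, "x": 0, "y": 0, "z": -4.8, "jaw": 0.15}, {"wx": 0, "wy": 0, "wz": 0, "x": 0, "y": 0, "z": -6.3, "jaw": 0.15}, {"wx": 0, "wy": 0, "wz": 0, "x": 0, "y": 0, "z": -7, "jaw": 0.15}]}}

```text
time: 22.37
tcp_pos: [0.4777, -0.292, 0.2444]
eef_rot: [[-0.149, 0.989, 0.001], [0.989, 0.149, -0.002], [-0.002, 0.001, -1.0]]
ft_force: [0.1, -1.0, -4.0]
width: 0.0234
```

```bash
python3 plan.py hook -.185 .240 hook -.185 .215
```

```text
t22.37 [ 0.478 -0.292  0.244] w0.0234 F [ 0.097 -1.006 -4.007] q [-0.593  0.049  1.861 -0.001  1.229 -0.742]
hook -0.185 0.24 cm [23.553 -6.621  0.393] w [0.001 0.002 0.23 ]
hook -0.185 0.215 cm [0.  0.  2.5] w [0. 0. 0.]
```

Request:
{"api": "servo_tool", "payload": {"series": [{"wx": 0, "wy": 0, "wz": 0, "x": 0.8, "y": 0, "z": 0, "jaw": 0.15}, {"wx": 0, "wy": 0, "wz": 0.03, "x": 3, "y": 0, "z": 0, "jaw": 0.15}, {"wx": 0, "wy": 0, "wz": 0.07, "x": 6.2, "y": 0, "z": 0, "jaw": 0.15}, {"wx": 0, "wy": 0, "wz": 0.11, "x": 9.6, "y": -0.8, "z": 0, "jaw": 0.15}, {"wx": 0, "wy": 0, "wz": 0.15, "x": 13, "y": -2.2, "z": 0, "jaw": 0.15}, {"wx": 0, "wy": 0, "wz": 0.19, "x": 16.4, "y": -3.8, "z": 0, "jaw": 0.15}, {"wx": 0, "wy": 0, "wz": 0.22, "x": 19.5, "y": -5.3, "z": 0, "jaw": 0.15}, {"wx": 0, "wy": 0, "wz": 0.23, "x": 21.5, "y": -6.2, "z": 0.2, "jaw": 0.15}]}}

```text
time: 23.03
tcp_pos: [0.3808, -0.0854, 0.239]
eef_rot: [[0.081, 0.997, -0.003], [0.997, -0.081, 0.002], [0.002, -0.003, -1.0]]
ft_force: [-0.0, -0.0, -3.8]
width: 0.0233
```

```bash
python3 plan.py hook -.185 .216
```

```text
t23.03 [ 0.381 -0.085  0.239] w0.0233 F [-0.031 -0.005 -3.796] q [-0.285 -0.293  2.175  0.001  1.264 -0.204]
hook -0.185 0.216 cm [ 1.605 -0.498  2.303] w [-0.003 -0.002 -0.001]
```

Request:
{"api": "servo_tool", "payload": {"series": [{"wx": 0, "wy": 0, "wz": 0, "x": 0.8, "y": -0.3, "z": 0.5, "jaw": 0.15}, {"wx": 0, "wy": 0, "wz": 0, "x": 1.5, "y": -0.5, "z": 1.5, "jaw": 0.15}, {"wx": 0, "wy": 0, "wz": 0, "x": 1.6, "y": -0.5, "z": 2.3, "jaw": 0.15}, {"wx": 0, "wy": 0, "wz": 0, "x": 1.6, "y": -0.5, "z": 2.3, "jaw": 0.15}, {"wx": 0, "wy": 0, "wz": 0, "x": 1.6, "y": -0.5, "z": 2.3, "jaw": 0.15}]}}

```text
time: 23.45
tcp_pos: [0.3797, -0.0719, 0.2159]
eef_rot: [[0.08, 0.997, -0.003], [0.997, -0.08, 0.0], [0.0, -0.003, -1.0]]
ft_force: [0.1, -0.4, -4.7]
width: 0.0234
```

```bash
python3 plan.py hook -.01 .217; python3 - <<'E'
from h import *
a=cams["side"]["img"][140:280,240:430]
cv2.imwrite("pics/a11.png",cv2.resize(a,None,fx=4,fy=4,interpolation=2))
E
```

```text
t23.45 [ 0.38  -0.072  0.216] w0.0234 F [ 0.052 -0.405 -4.722] q [-0.251 -0.284  2.211 -0.     1.218 -0.171]
hook -0.01 0.217 cm [ 0.265 17.217 -0.164] w [-0.003 -0.     0.   ]
```

View pics/a11.png

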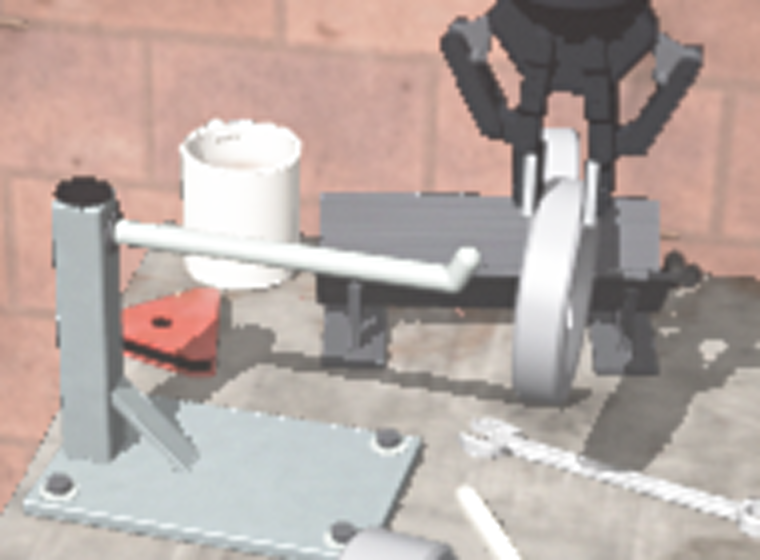

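The large ring hangs upright in front of the tip: the ring is at (553,290), the tip at (470,255), and the extended arm line passes through the bore. Inserting.

Request:
{"api": "servo_tool", "payload": {"series": [{"wx": 0, "wy": 0, "wz": 0, "x": 0.15, "y": 0.7, "z": -0.1, "jaw": 0.15}, {"wx": 0, "wy": 0, "wz": 0, "x": 0.2, "y": 2.3, "z": -0.1, "jaw": 0.15}, {"wx": 0, "wy": 0, "wz": 0, "x": 0.25, "y": 4.2, "z": -0.1, "jaw": 0.15}, {"wx": 0, "wy": 0, "wz": 0, "x": 0.25, "y": 6.2, "z": -0.1, "jaw": 0.15}, {"wx": 0, "wy": 0, "wz": 0, "x": 0.25, "y": 8.4, "z": -0.1, "jaw": 0.15}, {"wx": 0, "wy": 0, "wz": 0, "x": 0.25, "y": 10.6, "z": -0.1, "jaw": 0.15}, {"wx": 0, "wy": 0, "wz": 0, "x": 0.25, "y": 12.8, "z": -0.1, "jaw": 0.15}, {"wx": 0, "wy": 0, "wz": 0, "x": 0.25, "y": 14.8, "z": -0.1, "jaw": 0.15}]}}

```text
time: 24.22
tcp_pos: [0.5304, -0.0816, 0.2183]
eef_rot: [[0.081, 0.997, 0.001], [0.997, -0.081, -0.0], [0.0, 0.001, -1.0]]
ft_force: [-0.1, 0.3, -3.5]
width: 0.0239
```

Request:
{"api": "servo_tool", "payload": {"series": [{"wx": 0, "wy": 0, "wz": 0, "x": 0, "y": 1.6, "z": 0, "jaw": 0.15}, {"wx": 0, "wy": 0, "wz": 0, "x": 0, "y": 2.4, "z": 0, "jaw": 0.15}, {"wx": 0, "wy": 0, "wz": 0, "x": 0, "y": 2.4, "z": 0.5, "jaw": 0.15}, {"wx": 0, "wy": 0, "wz": 0, "x": 0, "y": 2.4, "z": 1.3, "jaw": 0.15}, {"wx": 0, "wy": 0, "wz": 0, "x": 0, "y": 2.4, "z": 2, "jaw": 0.15}, {"wx": 0, "wy": 0, "wz": 0, "x": 0, "y": 2.4, "z": 2.4, "jaw": 0.15}, {"wx": 0, "wy": 0, "wz": 0, "x": 0, "y": 2.4, "z": 2.4, "jaw": 0.15}]}}

```text
time: 24.8
tcp_pos: [0.5495, -0.0825, 0.192]
eef_rot: [[0.08, 0.997, -0.005], [0.997, -0.08, 0.001], [0.001, -0.005, -1.0]]
ft_force: [0.1, -0.5, -4.2]
width: 0.0236
```

```bash
python3 plan.py hook -.01 .187
```

```text
t24.80 [ 0.55  -0.083  0.192] w0.0236 F [ 0.106 -0.516 -4.249] q [-0.194  0.087  1.922  0.     1.138 -0.114]
hook -0.01 0.187 cm [-0.032  0.208  0.496] w [-0.005 -0.001  0.   ]
```

Request:
{"api": "servo_tool", "payload": {"series": [{"wx": 0, "wy": 0, "wz": 0, "x": 0, "y": 0, "z": 0.2, "jaw": 0.15}, {"wx": 0, "wy": 0, "wz": 0, "x": 0, "y": 0, "z": 0.4, "jaw": 0.15}, {"wx": 0, "wy": 0, "wz": 0, "x": 0, "y": 0, "z": 0.4, "jaw": 0.15}]}}

```text
time: 25.05
tcp_pos: [0.5515, -0.0828, 0.1901]
eef_rot: [[0.08, 0.997, -0.0], [0.997, -0.08, 0.0], [0.0, -0.0, -1.0]]
ft_force: [-0.1, -0.3, -5.2]
width: 0.0234
```

Request:
{"api": "servo_tool", "payload": {"series": [{"wx": 0, "wy": 0, "wz": 0, "x": 0, "y": 0, "z": 0.15, "jaw": 0.15}, {"wx": 0, "wy": 0, "wz": 0, "x": 0, "y": 0, "z": 0.15, "jaw": 0.15}]}}

```text
time: 25.22
tcp_pos: [0.5517, -0.0828, 0.1887]
eef_rot: [[0.08, 0.997, -0.0], [0.997, -0.08, 0.0], [0.0, -0.0, -1.0]]
ft_force: [-0.1, 0.1, -5.8]
width: 0.0238
```

Request:
{"api": "servo_tool", "payload": {"series": [{"wx": 0, "wy": 0, "wz": 0, "x": 0, "y": 0, "z": 0.2, "jaw": 0.15}, {"wx": 0, "wy": 0, "wz": 0, "x": 0, "y": 0, "z": 0.2, "jaw": 0.15}]}}

```text
time: 25.38
tcp_pos: [0.5519, -0.0828, 0.1866]
eef_rot: [[0.08, 0.997, -0.0], [0.997, -0.08, 0.0], [0.0, -0.0, -1.0]]
ft_force: [0.1, -0.7, -3.9]
width: 0.0236
```

Request:
{"api": "servo_tool", "payload": {"series": [{"wx": 0, "wy": 0, "wz": 0, "x": 0, "y": 0, "z": 0.15, "jaw": 0.15}, {"wx": 0, "wy": 0, "wz": 0, "x": 0, "y": 0, "z": 0.15, "jaw": 0.15}]}}

```text
time: 25.55
tcp_pos: [0.552, -0.0829, 0.1865]
eef_rot: [[0.08, 0.997, 0.0], [0.997, -0.08, 0.0], [0.0, 0.0, -1.0]]
ft_force: [-3.4, -0.8, 3.0]
width: 0.0234
```

It's touching the arm. Releasing, rising, and returning for the small ring.

Request:
{"api": "servo_tool", "payload": {"series": [{"wx": 0, "wy": 0, "wz": 0, "x": 0, "y": 0, "z": -0.1, "jaw": 0.15}, {"wx": 0, "wy": 0, "wz": 0, "x": 0, "y": 0, "z": -0.1, "jaw": 0.28}, {"wx": 0, "wy": 0, "wz": 0, "x": 0, "y": 0, "z": -0.1, "jaw": 0.4}, {"wx": 0, "wy": 0, "wz": 0, "x": 0, "y": 0, "z": -0.1, "jaw": 0.5}, {"wx": 0, "wy": 0, "wz": 0, "x": 0, "y": 0, "z": -0.1, "jaw": 0.5}, {"wx": 0, "wy": 0, "wz": 0, "x": 0, "y": 0, "z": -0.1, "jaw": 0.5}]}}

```text
time: 26.05
tcp_pos: [0.5521, -0.083, 0.1865]
eef_rot: [[0.08, 0.997, 0.0], [0.997, -0.08, -0.0], [-0.0, 0.0, -1.0]]
ft_force: [-0.2, 0.0, -0.4]
width: 0.043
```

Request:
{"api": "servo_tool", "payload": {"series": [{"wx": 0, "wy": 0, "wz": 0, "x": 0, "y": 0, "z": -0.8, "jaw": 0.5}, {"wx": 0, "wy": 0, "wz": 0, "x": 0, "y": 0, "z": -2, "jaw": 0.5}, {"wx": 0, "wy": 0, "wz": 0, "x": 0, "y": 0, "z": -4, "jaw": 0.5}, {"wx": 0, "wy": 0, "wz": 0, "x": 0, "y": 0, "z": -6, "jaw": 0.5}, {"wx": 0, "wy": 0, "wz": 0, "x": 0, "y": 0, "z": -6, "jaw": 0.5}]}}

```text
time: 26.47
tcp_pos: [0.5548, -0.0834, 0.2525]
eef_rot: [[0.08, 0.997, 0.009], [0.997, -0.08, -0.002], [-0.001, 0.009, -1.0]]
ft_force: [0.6, -0.1, -0.1]
width: 0.0425
```

```bash
python3 plan.py cradle -.0395 .22
```

```text
t26.47 [ 0.555 -0.083  0.253] w0.0425 F [ 0.644 -0.119 -0.094] q [-0.194  0.042  1.854  0.     1.237 -0.114]
cradle -0.0395 0.22 cm [-23.056 -13.818   3.148] w [ 0.009  0.002 -0.232]
```

Request:
{"api": "servo_tool", "payload": {"series": [{"wx": 0, "wy": 0, "wz": -0.02, "x": -1.7, "y": -1, "z": 0, "jaw": 0.5}, {"wx": 0, "wy": 0, "wz": -0.05, "x": -4.8, "y": -2.9, "z": 0, "jaw": 0.5}, {"wx": 0, "wy": 0, "wz": -0.08, "x": -8, "y": -4.8, "z": 0, "jaw": 0.5}, {"wx": 0, "wy": 0, "wz": -0.11, "x": -11.2, "y": -6.7, "z": 0, "jaw": 0.5}, {"wx": 0, "wy": 0, "wz": -0.15, "x": -14.4, "y": -8.6, "z": 0, "jaw": 0.5}, {"wx": 0, "wy": 0, "wz": -0.19, "x": -17.6, "y": -10.5, "z": 0, "jaw": 0.5}, {"wx": 0, "wy": 0, "wz": -0.22, "x": -20.6, "y": -12.3, "z": 0.5, "jaw": 0.5}, {"wx": 0, "wy": 0, "wz": -0.232, "x": -22.8, "y": -13.6, "z": 1.5, "jaw": 0.5}]}}

```text
time: 27.13
tcp_pos: [0.3971, -0.302, 0.2332]
eef_rot: [[-0.152, 0.988, 0.002], [0.988, 0.152, -0.003], [-0.004, 0.002, -1.0]]
ft_force: [0.1, -0.4, -0.3]
width: 0.0425
```

Request:
{"api": "servo_tool", "payload": {"series": [{"wx": 0, "wy": 0, "wz": 0, "x": 0, "y": 0, "z": 1, "jaw": 0.5}, {"wx": 0, "wy": 0, "wz": 0, "x": 0, "y": 0, "z": 1.5, "jaw": 0.5}, {"wx": 0, "wy": 0, "wz": 0, "x": 0, "y": 0, "z": 1.5, "jaw": 0.5}]}}

```text
time: 27.38
tcp_pos: [0.3973, -0.2984, 0.2148]
eef_rot: [[-0.15, 0.989, -0.002], [0.989, 0.15, 0.002], [0.003, -0.002, -1.0]]
ft_force: [-0.8, 0.6, -0.4]
width: 0.0424
```

```bash
python3 plan.py cradle -.0395 .143
```

```text
t27.38 [ 0.397 -0.298  0.215] w0.0424 F [-0.772  0.585 -0.389] q [-0.695 -0.048  2.015  0.     1.178 -0.846]
cradle -0.0395 0.143 cm [-0.431  0.116  7.181] w [-0.002 -0.003 -0.001]
```

Request:
{"api": "servo_tool", "payload": {"series": [{"wx": 0, "wy": 0, "wz": 0, "x": -0.3, "y": 0.1, "z": 1.2, "jaw": 0.5}, {"wx": 0, "wy": 0, "wz": 0, "x": -0.35, "y": 0.1, "z": 3, "jaw": 0.5}, {"wx": 0, "wy": 0, "wz": 0, "x": -0.35, "y": 0.1, "z": 4.8, "jaw": 0.5}, {"wx": 0, "wy": 0, "wz": 0, "x": -0.35, "y": 0.1, "z": 6.3, "jaw": 0.5}, {"wx": 0, "wy": 0, "wz": 0, "x": -0.35, "y": 0.1, "z": 7.1, "jaw": 0.5}, {"wx": 0, "wy": 0, "wz": 0, "x": -0.35, "y": 0.1, "z": 7.1, "jaw": 0.5}]}}

```text
time: 27.88
tcp_pos: [0.3989, -0.3008, 0.1428]
eef_rot: [[-0.153, 0.988, -0.004], [0.988, 0.153, 0.003], [0.003, -0.003, -1.0]]
ft_force: [-0.1, 0.5, -0.9]
width: 0.0427
```

Request:
{"api": "servo_tool", "payload": {"series": [{"wx": 0, "wy": 0, "wz": 0, "x": 0, "y": 0, "z": 0, "jaw": 0.4}, {"wx": 0, "wy": 0, "wz": 0, "x": 0, "y": 0, "z": 0, "jaw": 0.3}, {"wx": 0, "wy": 0, "wz": 0, "x": 0, "y": 0, "z": 0, "jaw": 0.2}, {"wx": 0, "wy": 0, "wz": 0, "x": 0, "y": 0, "z": 0, "jaw": 0.15}, {"wx": 0, "wy": 0, "wz": 0, "x": 0, "y": 0, "z": 0, "jaw": 0.15}]}}

```text
time: 28.3
tcp_pos: [0.4003, -0.3028, 0.1465]
eef_rot: [[-0.151, 0.988, 0.002], [0.988, 0.151, -0.001], [-0.001, 0.001, -1.0]]
ft_force: [0.6, 2.9, 3.8]
width: 0.0234
```

Request:
{"api": "servo_tool", "payload": {"series": [{"wx": 0, "wy": 0, "wz": 0, "x": 0, "y": 0, "z": -0.5, "jaw": 0.15}, {"wx": 0, "wy": 0, "wz": 0, "x": 0, "y": 0, "z": -1.5, "jaw": 0.15}, {"wx": 0, "wy": 0, "wz": 0, "x": 0, "y": 0, "z": -3, "jaw": 0.15}, {"wx": 0, "wy": 0, "wz": 0, "x": 0, "y": 0, "z": -4.8, "jaw": 0.15}, {"wx": 0, "wy": 0, "wz": 0, "x": 0, "y": 0, "z": -6.5, "jaw": 0.15}, {"wx": 0, "wy": 0, "wz": 0, "x": 0, "y": 0, "z": -7.2, "jaw": 0.15}]}}

```text
time: 28.8
tcp_pos: [0.4002, -0.3036, 0.2201]
eef_rot: [[-0.151, 0.988, 0.002], [0.988, 0.151, -0.003], [-0.003, 0.002, -1.0]]
ft_force: [-0.3, -1.0, -3.0]
width: 0.0235
```

```bash
python3 plan.py hook -.185 .217
```

```text
t28.80 [ 0.4   -0.304  0.22 ] w0.0235 F [-0.284 -0.961 -2.968] q [-0.698 -0.046  2.002 -0.001  1.181 -0.85 ]
hook -0.185 0.217 cm [23.544  1.262  0.245] w [0.002 0.003 0.232]
```

Request:
{"api": "servo_tool", "payload": {"series": [{"wx": 0, "wy": 0, "wz": 0, "x": 0.8, "y": 0, "z": 0, "jaw": 0.15}, {"wx": 0, "wy": 0, "wz": 0.03, "x": 3, "y": 0, "z": 0, "jaw": 0.15}, {"wx": 0, "wy": 0, "wz": 0.07, "x": 6.2, "y": 0, "z": 0, "jaw": 0.15}, {"wx": 0, "wy": 0, "wz": 0.11, "x": 9.6, "y": 0.3, "z": 0, "jaw": 0.15}, {"wx": 0, "wy": 0, "wz": 0.15, "x": 13, "y": 0.6, "z": 0, "jaw": 0.15}, {"wx": 0, "wy": 0, "wz": 0.19, "x": 16.6, "y": 0.9, "z": 0, "jaw": 0.15}, {"wx": 0, "wy": 0, "wz": 0.22, "x": 20, "y": 1.1, "z": 0, "jaw": 0.15}, {"wx": 0, "wy": 0, "wz": 0.232, "x": 22.5, "y": 1.2, "z": 0.1, "jaw": 0.15}]}}

```text
time: 29.47
tcp_pos: [0.3753, -0.0756, 0.2149]
eef_rot: [[0.081, 0.997, -0.003], [0.997, -0.081, 0.002], [0.002, -0.003, -1.0]]
ft_force: [0.3, 0.0, -3.6]
width: 0.0234
```

Request:
{"api": "servo_tool", "payload": {"series": [{"wx": 0, "wy": 0, "wz": 0, "x": 0.8, "y": 0, "z": 0, "jaw": 0.15}, {"wx": 0, "wy": 0, "wz": 0, "x": 0.8, "y": 0, "z": 0, "jaw": 0.15}, {"wx": 0, "wy": 0, "wz": 0, "x": 0.8, "y": 0, "z": 0, "jaw": 0.15}]}}

```text
time: 29.72
tcp_pos: [0.3774, -0.0703, 0.2156]
eef_rot: [[0.078, 0.997, -0.001], [0.997, -0.078, -0.0], [-0.001, -0.001, -1.0]]
ft_force: [0.7, -0.7, -3.0]
width: 0.0236
```

```bash
python3 plan.py hook -.07 .219
```

```text
t29.72 [ 0.377 -0.07   0.216] w0.0236 F [ 0.672 -0.742 -3.036] q [-0.248 -0.291  2.217 -0.001  1.217 -0.17 ]
hook -0.07 0.219 cm [ 0.101 11.454 -0.351] w [-0.001  0.001  0.002]
```

Request:
{"api": "servo_tool", "payload": {"series": [{"wx": 0, "wy": 0, "wz": 0, "x": 0.1, "y": 0.2, "z": -0.3, "jaw": 0.15}, {"wx": 0, "wy": 0, "wz": 0, "x": 0.1, "y": 1.3, "z": -0.3, "jaw": 0.15}, {"wx": 0, "wy": 0, "wz": 0, "x": 0.1, "y": 3, "z": -0.3, "jaw": 0.15}, {"wx": 0, "wy": 0, "wz": 0, "x": 0.1, "y": 5, "z": -0.3, "jaw": 0.15}, {"wx": 0, "wy": 0, "wz": 0, "x": 0.1, "y": 7.2, "z": -0.3, "jaw": 0.15}, {"wx": 0, "wy": 0, "wz": 0, "x": 0.1, "y": 9.4, "z": -0.3, "jaw": 0.15}, {"wx": 0, "wy": 0, "wz": 0, "x": 0.1, "y": 11, "z": -0.3, "jaw": 0.15}, {"wx": 0, "wy": 0, "wz": 0, "x": 0.1, "y": 11.5, "z": -0.3, "jaw": 0.15}]}}

```text
time: 30.38
tcp_pos: [0.4962, -0.0802, 0.2192]
eef_rot: [[0.082, 0.997, 0.002], [0.997, -0.082, -0.0], [-0.0, 0.002, -1.0]]
ft_force: [-0.3, 0.3, -2.8]
width: 0.024
```

Request:
{"api": "servo_tool", "payload": {"series": [{"wx": 0, "wy": 0, "wz": 0, "x": 0, "y": 0, "z": 0.5, "jaw": 0.15}, {"wx": 0, "wy": 0, "wz": 0, "x": 0, "y": 0, "z": 1.3, "jaw": 0.15}, {"wx": 0, "wy": 0, "wz": 0, "x": 0, "y": 0, "z": 2, "jaw": 0.15}, {"wx": 0, "wy": 0, "wz": 0, "x": 0, "y": 0, "z": 2.6, "jaw": 0.15}, {"wx": 0, "wy": 0, "wz": 0, "x": 0, "y": 0, "z": 2.6, "jaw": 0.15}, {"wx": 0, "wy": 0, "wz": 0, "x": 0, "y": 0, "z": 2.6, "jaw": 0.15}]}}

```text
time: 30.88
tcp_pos: [0.4914, -0.0784, 0.1923]
eef_rot: [[0.08, 0.997, -0.002], [0.997, -0.08, 0.001], [0.0, -0.002, -1.0]]
ft_force: [0.1, 0.1, -2.8]
width: 0.0234
```

```bash
python3 plan.py hook -.07 .188
```

```text
t30.88 [ 0.491 -0.078  0.192] w0.0234 F [ 0.078  0.056 -2.769] q [-0.208 -0.027  2.038  0.     1.133 -0.128]
hook -0.07 0.188 cm [0.02  0.033 0.428] w [-0.002 -0.     0.   ]
```

Request:
{"api": "servo_tool", "payload": {"series": [{"wx": 0, "wy": 0, "wz": 0, "x": 0, "y": 0, "z": 0.2, "jaw": 0.15}, {"wx": 0, "wy": 0, "wz": 0, "x": 0, "y": 0, "z": 0.35, "jaw": 0.15}, {"wx": 0, "wy": 0, "wz": 0, "x": 0, "y": 0, "z": 0.35, "jaw": 0.15}]}}

```text
time: 31.13
tcp_pos: [0.4926, -0.0785, 0.1898]
eef_rot: [[0.08, 0.997, -0.0], [0.997, -0.08, 0.0], [0.0, -0.0, -1.0]]
ft_force: [0.0, -0.2, -4.1]
width: 0.0234
```

Request:
{"api": "servo_tool", "payload": {"series": [{"wx": 0, "wy": 0, "wz": 0, "x": 0, "y": 0, "z": 0.15, "jaw": 0.15}, {"wx": 0, "wy": 0, "wz": 0, "x": 0, "y": 0, "z": 0.15, "jaw": 0.15}]}}

```text
time: 31.3
tcp_pos: [0.4926, -0.0785, 0.1882]
eef_rot: [[0.08, 0.997, -0.0], [0.997, -0.08, 0.0], [0.0, -0.0, -1.0]]
ft_force: [0.0, 0.1, -3.5]
width: 0.0232
```

Request:
{"api": "servo_tool", "payload": {"series": [{"wx": 0, "wy": 0, "wz": 0, "x": 0, "y": 0, "z": 0.15, "jaw": 0.15}, {"wx": 0, "wy": 0, "wz": 0, "x": 0, "y": 0, "z": 0.15, "jaw": 0.15}]}}

```text
time: 31.47
tcp_pos: [0.4927, -0.0785, 0.1879]
eef_rot: [[0.08, 0.997, -0.0], [0.997, -0.08, 0.0], [0.0, -0.0, -1.0]]
ft_force: [-2.5, 0.7, 4.8]
width: 0.0233
```

Request:
{"api": "servo_tool", "payload": {"series": [{"wx": 0, "wy": 0, "wz": 0, "x": 0, "y": 0, "z": 0.1, "jaw": 0.15}, {"wx": 0, "wy": 0, "wz": 0, "x": 0, "y": 0, "z": 0.1, "jaw": 0.15}]}}

```text
time: 31.63
tcp_pos: [0.4928, -0.0785, 0.1878]
eef_rot: [[0.08, 0.997, -0.0], [0.997, -0.08, 0.0], [0.0, -0.0, -1.0]]
ft_force: [-5.7, 0.5, 9.1]
width: 0.0234
```

Seated. Releasing, rising, and withdrawing so the cameras can see.

Request:
{"api": "servo_tool", "payload": {"series": [{"wx": 0, "wy": 0, "wz": 0, "x": 0, "y": 0, "z": -0.15, "jaw": 0.15}, {"wx": 0, "wy": 0, "wz": 0, "x": 0, "y": 0, "z": -0.15, "jaw": 0.28}, {"wx": 0, "wy": 0, "wz": 0, "x": 0, "y": 0, "z": -0.15, "jaw": 0.4}, {"wx": 0, "wy": 0, "wz": 0, "x": 0, "y": 0, "z": -0.15, "jaw": 0.5}, {"wx": 0, "wy": 0, "wz": 0, "x": 0, "y": 0, "z": -0.15, "jaw": 0.5}, {"wx": 0, "wy": 0, "wz": 0, "x": 0, "y": 0, "z": -0.15, "jaw": 0.5}]}}

```text
time: 32.13
tcp_pos: [0.4927, -0.0786, 0.1872]
eef_rot: [[0.08, 0.997, -0.0], [0.997, -0.08, 0.0], [0.0, -0.0, -1.0]]
ft_force: [0.1, -0.9, 0.9]
width: 0.0429
```

Request:
{"api": "servo_tool", "payload": {"series": [{"wx": 0, "wy": 0, "wz": 0, "x": 0, "y": 0, "z": -0.8, "jaw": 0.5}, {"wx": 0, "wy": 0, "wz": 0, "x": 0, "y": 0, "z": -2, "jaw": 0.5}, {"wx": 0, "wy": 0, "wz": 0, "x": 0, "y": 0, "z": -4, "jaw": 0.5}, {"wx": 0, "wy": 0, "wz": 0, "x": 0, "y": 0, "z": -7, "jaw": 0.5}, {"wx": 0, "wy": 0, "wz": 0, "x": -2, "y": 0, "z": -9, "jaw": 0.5}, {"wx": 0, "wy": 0, "wz": 0, "x": -5, "y": 0, "z": -9, "jaw": 0.5}, {"wx": 0, "wy": 0, "wz": 0, "x": -8, "y": 0, "z": -9, "jaw": 0.5}, {"wx": 0, "wy": 0, "wz": 0, "x": -11, "y": 0, "z": -9, "jaw": 0.5}]}}

```text
time: 32.8
tcp_pos: [0.4845, -0.1894, 0.2799]
eef_rot: [[0.079, 0.997, 0.003], [0.997, -0.079, -0.001], [-0.001, 0.003, -1.0]]
ft_force: [1.8, -0.8, 0.8]
width: 0.043
```

Request:
{"api": "servo_tool", "payload": {"series": [{"wx": 0, "wy": 0, "wz": 0, "x": -3.5, "y": 0, "z": 0, "jaw": 0.5}, {"wx": 0, "wy": 0, "wz": 0, "x": -7, "y": 0, "z": 0, "jaw": 0.5}, {"wx": 0, "wy": 0, "wz": 0, "x": -10, "y": 0, "z": 0, "jaw": 0.5}, {"wx": 0, "wy": 0, "wz": 0, "x": -12, "y": 0, "z": 0, "jaw": 0.5}, {"wx": 0, "wy": 0, "wz": 0, "x": -12, "y": 0, "z": 0, "jaw": 0.5}, {"wx": 0, "wy": 0, "wz": 0, "x": -12, "y": 0, "z": 0, "jaw": 0.5}]}}

```text
time: 33.3
tcp_pos: [0.4743, -0.3089, 0.2782]
eef_rot: [[0.082, 0.997, 0.0], [0.997, -0.082, -0.0], [-0.0, 0.0, -1.0]]
ft_force: [0.3, 0.7, -0.4]
width: 0.0428
```

```bash
python3 plan.py; python3 - <<'E'
from h import *
a=cams["side"]["img"][150:390,235:425];b=cams["top"]["img"][140:340,120:400]
cv2.imwrite("pics/fin.png",np.hstack([cv2.resize(a,(400,505),interpolation=2),cv2.resize(b,(400,505),interpolation=2)]))
E
```

```text
t33.30 [ 0.474 -0.309  0.278] w0.0428 F [ 0.348  0.679 -0.409] q [-0.621  0.041  1.807  0.     1.293 -0.539]
```

View pics/fin.png

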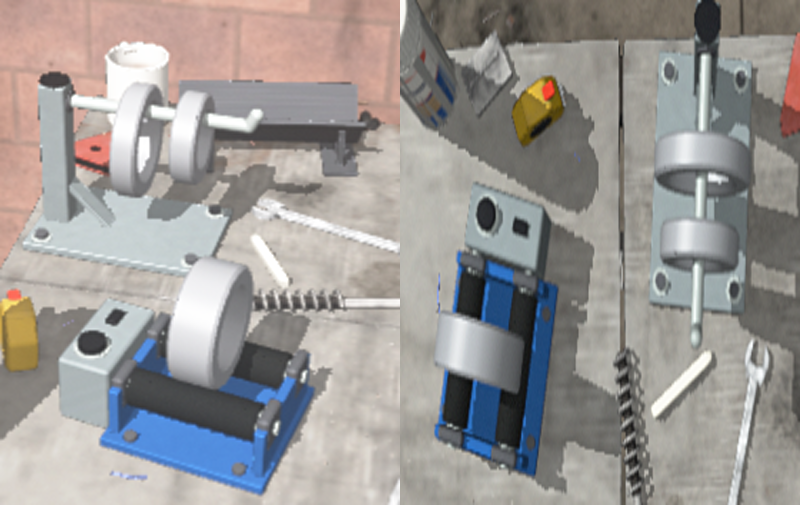

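The final picture shows the large ring hanging behind (135,140) and the small ring in front (192,138), both visible with a gap between them. The sleeve stands on both rollers (top (480,352)), the cradle is empty and the gripper is clear. Handing in.

```bash
python3 -c "
from station import bot
print(bot.close_job())"
```

```text
the job is handed in; nothing more can be done
None
```

The job is done and handed in at 33 s of the 109 s allowed. I parked both rings standing in the V-cradle, stood the sleeve on the turning rolls, then hung the large ring at the back of the hook and the small one in front.

- **Last checks:** the final side and top pictures show both rings hanging with a visible gap. The sleeve stands upright on both rollers, the cradle is empty, and the gripper is clear of everything at about zero force. Nothing fell over.
- **Sleeve position:** it measured 1.3 mm from the rollers' middle along the axis. Across the rollers, a rough one-view reading put it about 15 mm to one side. I put that down to picking the silhouette rather than the crown, and did not resolve it further.
- **Contact on the first grasp:** the front fingertip came down on the hook arm's upturned tip. The wrist force read 48 N, under the 120 N wrist limit but above the 40 N limit for arm or gripper-body contact. I took it to be the fingertip alone, which would not count as the gripper's body, but I could not confirm that. The small ring was therefore lifted with a shallow grip, which held.
- **Other disagreement:** the ring-top heights I measured from two views came out about 5–7 mm above the height the task text implies. I used the text's value, and the contact forces fitted it.

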